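# Thread the plough washers onto the skewer and rack it

## Task

Take the steel skewer from its wooden rest and thread it through all three thick washers standing in the sloping slotted block, until you feel its collar press against the first washer. Lift the washers out together on the skewer, letting none slide off, and lay the loaded skewer back in both V posts of its rest as it lay before, all three washers hanging between the collar and the far post; let go. The block stands loose: do not shove it along or tip it, and leave the mug, jar and tin where they are.

Things in the scene. Friction and masses are not known exactly. Their poses are not given: they have to be found in the camera images.
- skewer_grip (a point): Steel skewer, 75 g; point at the centre of its square dark wooden handle (22 x 22 mm, x = -45 to +40 mm). x runs to the tip: 7 mm shaft to 160 mm with a 4 mm collar of 21 mm diameter clamped on it, its far face anywhere at x = 66 to 86 mm: find it by feel, cone narrowing to 3 mm at the tip, 178 mm. Starts lying in the rest, z up. Pivots in a weak grip: use 30 N or more, fingers on its +y and -y sides.
- rest_mid (a point): Fixed wooden rest: two posts, 10 mm thick, at x = -49 and +49 mm, each with a 45 degree V notch (31 mm wide, 15 mm deep) on top; base 125 x 60 x 12 mm. Point midway between the notches at the axis of a shaft lying in them, 75 mm above the table. x points as the lying skewer does; the handle's centre then lies at x = -101 mm (near post between handle and collar).
- rack_row (a point): Loose light wooden block, 0.8 kg, base 120 x 76 x 10 mm; slides at a push of 5 to 8 N. Point: centre of its row of three slots, 58 mm up. x (level) is the way the skewer goes in, but the row and hole axis slope DOWN 20 degrees towards +x. Slots 16 mm apart along the slope, 7 mm wide, open above; a 27 mm channel runs between their side posts, which end 6 mm above the hole axis.
- washer_a_c (a point): First washer from the entry (uphill, -x) side of the block: dark steel, 42 mm outside, hole 14 mm, 5 mm thick, about 45 g; this point is the centre of its hole; its z is the hole's axis, pointing into the row. It stands loose in its slot, square to the slope, and gives about 1 mm.
- washer_b_c (a point): Middle washer, alike.
- washer_c_c (a point): Last (lowest) washer, alike.
- skewer: The skewer as a whole (same origin and axes as skewer_grip).
- washer_a: The first washer as a whole; origin at the centre of its uphill face.
- washer_b: The middle washer as a whole; origin alike.
- washer_c: The last washer as a whole; origin alike.
- mug_c (a point): Aluminium mug, 76 mm wide with a handle, 80 mm high; point at its centre, half-way up. Bystander.
- jar_c (a point): Brown glass jar, 68 mm wide, 110 mm high; point at its centre, half-way up. Bystander.
- tin_center (a point): Flat round tin, 66 mm wide, 30 mm high; point at its centre. Bystander.
Things that resemble listed ones, but are neither listed nor needed, are in the scene too. Leave any blue or pink look-alike of the washer_a alone.

How it is judged (in metres and radians):
On the way, in this order (a step that is already met when the one before it is completed fails the run):
1. the skewer passes through all three washers in the block and its collar presses against the first one (over 1.5 N) (x of washer_a_c in the frame of skewer_grip between 0.067 and 0.14 m and y of washer_a_c in the frame of skewer_grip between -0.0075 and 0.0075 m and z of washer_a_c in the frame of skewer_grip between -0.0075 and 0.0075 m and x of washer_b_c in the frame of skewer_grip between 0.067 and 0.14 m and y of washer_b_c in the frame of skewer_grip between -0.0075 and 0.0075 m and z of washer_b_c in the frame of skewer_grip between -0.0075 and 0.0075 m and x of washer_c_c in the frame of skewer_grip between 0.067 and 0.14 m and y of washer_c_c in the frame of skewer_grip between -0.0075 and 0.0075 m and z of washer_c_c in the frame of skewer_grip between -0.0075 and 0.0075 m and x of washer_a_c in the frame of skewer_grip below 0.092 m and contact force between skewer and washer_a above 1.5 N and height (world z) of each of washer_a_c, washer_b_c, washer_c_c below 0.085 m), for 0.1 s.
2. all three washers hang on the skewer, lifted clear of the block together (x of washer_a_c in the frame of skewer_grip between 0.067 and 0.14 m and y of washer_a_c in the frame of skewer_grip between -0.0075 and 0.0075 m and z of washer_a_c in the frame of skewer_grip between -0.0075 and 0.0075 m and x of washer_b_c in the frame of skewer_grip between 0.067 and 0.14 m and y of washer_b_c in the frame of skewer_grip between -0.0075 and 0.0075 m and z of washer_b_c in the frame of skewer_grip between -0.0075 and 0.0075 m and x of washer_c_c in the frame of skewer_grip between 0.067 and 0.14 m and y of washer_c_c in the frame of skewer_grip between -0.0075 and 0.0075 m and z of washer_c_c in the frame of skewer_grip between -0.0075 and 0.0075 m and height (world z) of each of washer_a_c, washer_b_c, washer_c_c above 0.11 m), for 0.3 s.
At the end, for the whole second after the job is handed in: Skewer in both V notches as at the start (handle within 9 mm lengthwise, 8 mm sideways, 6 mm in height; 0.06 rad), all three washers on its shaft between collar and far post, all at rest (below 30 mm/s); block within 15 mm of its start, mug, jar and tin within 20 mm (x of washer_a_c in the frame of skewer_grip between 0.067 and 0.14 m and y of washer_a_c in the frame of skewer_grip between -0.0075 and 0.0075 m and z of washer_a_c in the frame of skewer_grip between -0.0075 and 0.0075 m and x of washer_b_c in the frame of skewer_grip between 0.067 and 0.14 m and y of washer_b_c in the frame of skewer_grip between -0.0075 and 0.0075 m and z of washer_b_c in the frame of skewer_grip between -0.0075 and 0.0075 m and x of washer_c_c in the frame of skewer_grip between 0.067 and 0.14 m and y of washer_c_c in the frame of skewer_grip between -0.0075 and 0.0075 m and z of washer_c_c in the frame of skewer_grip between -0.0075 and 0.0075 m and linear speed of each of skewer, washer_a, washer_b, washer_c below 0.03 m/s and x of skewer_grip in the frame of rest_mid between -0.11 and -0.092 m and y of skewer_grip in the frame of rest_mid between -0.008 and 0.008 m and z of skewer_grip in the frame of rest_mid between -0.006 and 0.006 m and angle between the x axis of skewer_grip and the x axis of rest_mid, either way round below 0.06 rad); the robot touches nothing.
It fails at once if the block is shoved more than 15 mm or tipped (distance of rack_row from where it was at the start of the episode above 0.015 m or angle between rack_row's own z axis and vertical above 0.35 rad).
It fails at once if the mug, jar or tin is moved more than 20 mm (distance of any of mug_c, jar_c, tin_center from where it was at the start of the episode above 0.02 m).
It also fails if it takes over 61 s, if anything falls off the work surface, if the arm or the gripper's body presses on something with over 40 N, if the wrist force passes 120 N, or if a joint passes its speed limit or range.

## Robot

A 7-joint arm with a two-finger parallel gripper is mounted at the origin on the work surface. World frame = base frame: x ahead of the robot, y to its left, z up, the work surface at z = 0. Lengths are in m, angles in degrees, forces in N, time in s.
With the tool pointing down it reaches from about 0.425 to 0.825 m from the base axis. Payload 3.6 kg.
Tool frame: the origin (TCP) lies on the centre line of the jaws, within the pads' length; the fingertips stand 25 mm ahead of it and the grasp point (between the pads) lies 6 mm ahead of it (env.tip_extent is the distance from the TCP to the fingertips, in m); z points along the fingers, y is the direction in which the jaws open and shut (so a half turn about z gives the same grasp; the last joint's range is limited). The gripper opens to 85 mm and grips with 20 to 120 N. Pads are 22 mm wide; open, the fingers measure 114 mm over their backs; the gripper's body (76 mm by 85 mm) begins 54 mm behind the grasp point. The pads swing forward as they close: fully open they stand 13 mm farther back than shut.
Start: joints at [63.398, 35.231, -0.722, 81.555, 0.464, 63.22, -2.315], TCP at [0.276, -0.589, 0.256] pointing down, gripper open.
Joint ranges: [-178.69, 178.69], [-17.37, 117.87], [-77.05, 75.6], [15.02, 138.74], [-78.02, 258.01], [0.78, 113.62], [-162.83, 162.83]. Speed limits (degrees/s): [159.86, 159.86, 180, 180, 180, 180, 180].

## Interface

Orientations are given as [roll, pitch, yaw] about the fixed x, y, z axes, in that order (R = Rz(yaw) Ry(pitch) Rx(roll)).
In Python, from rig import env, vision gives the robot as it stands.
- The arm moves only by the tool move_arm, never from a script. Its argument "increments" is text: rows parted by semicolons, each of 5 numbers parted by spaces: the closure, from -1 (fully open) to 1 (shut), then the shift along the tool's x, y, z in m, then the turn about the tool's z in degrees. In form: gripper tx ty tz roll; .... A call has 1 to 20 rows; each row is the pose to reach, as a shift and turn from the pose commanded when the call began, along the tool's axes at that moment; what a row does not reach only later rows make up. A row lasts 1/12 s, in which the tool goes at most 41.7 mm and 7.16 degrees, less where a joint would pass 70% of its speed; a pose out of reach is approached as far as the arm can. A call with a gripper value outside its range is refused whole. The fingers move at their own pace and stop on an object; "squeeze" is the grip in N (left out, the last holds). Time passes only in rows, so rows that repeat a pose let the fingers close. It gives the time, the measured TCP pose, the force and the opening at its end, in the units of the state.
- env.read_state(): the state, without advancing time (a new reading comes with each control period).
- vision.snapshot(name): name is "scene" or "top" or "wrist"; returns the picture (384x512x3 uint8, red, green, blue); there is no depth.
- vision.camera_params(name): a dict with "vfov" (degrees; the focal length in pixels is half the picture's height over the tangent of half this angle, whatever the lens; pixels are square), "cx", "cy" (the principal point, pixels), "rvec" (rotation vector, rad) and "tvec" (3), from world to camera coordinates, as OpenCV has them. Camera axes: x right, y down, z forward; pixel columns grow to the right and rows downward; lengths in m; the calibration is good to about 2 mm. A picture is of the moment at which its call begins: read the wrist's pose just before it. camera_params takes no time and is no camera call; for the wrist camera it gives the pose at the moment of the call.
- env.hand_in(): hands the job in, once; it reports no verdict.
Trained networks look in the newest picture that a camera, given by its name, has taken for a name from the list of things; names that differ only in an ending like _2 or _b are one class to them, and where a whole thing is asked for, a point or a joint stands for the part that bears it (a point fixed in the world has none). Each returns a list of dicts, best first, with "p" (0 to 1); they miss things now and then, are a little off and sometimes report something else, mostly with a low value. They report only what shows in the picture. A call takes as long as a camera call. They do not tell look-alikes from the thing itself.
- vision.regions_of(camera, name): "region" (384x512 bool, what is visible of it) and "rect" ([left, top, right, bottom] in pixels, round what is visible of it).
- vision.tip_of(camera, name): "location" ([row, column] in pixels: a listed point, or the origin of a listed thing).
The state is a dict: "time_s": time; "joint_pos": joint angles; "qvel": joint speeds; "joint_efforts": joint torques, N m; "ee_pos": TCP position; "tool_rot": TCP orientation; "ft_force": force on the tool from outside, world axes, zero at the start; "wrist_torque": the same for the moment, N m; "grip_width": finger opening in m.
Only numpy, scipy, OpenCV 4.12 (cv2) and the standard library are available. Lean on these libraries where they do the work, as an engineer would, in place of code of your own. Each camera call takes 0.05 s, during which the arm holds its last target.

## Working session

There is one attempt and no reset: what is moved stays moved. The work goes in short steps, Python scripts to look and compute and a tool call to move; the robot and the scene stay as the last step left them, time stands still between calls to the robot, and variables do not carry over. Pictures are saved under pics/ and viewed, and the job is handed in when it is done.

Besides the shell and the picture viewer there is one more tool, called after ">>>" by a JSON object that holds its "fn" and its "kwargs". move_arm: Moves the arm, as the interface text tells. Its arguments: {"type":"object","properties":{"increments":{"type":"string"},"squeeze":{"type":"number"}},"required":["increments"]}

```bash
ls; mkdir -p pics; python3 - <<'E'
from rig import env, vision
import cv2
print(env.read_state(), env.tip_extent)
for n in ["scene","top","wrist"]:
    im=vision.snapshot(n); cv2.imwrite(f"pics/{n}0.png",im[:,:,::-1]); print(n,vision.camera_params(n))
E
```

```text
pics
{'time_s': 0.0, 'joint_pos': array([63.39887868, 35.29030382, -0.72259477, 81.63964674,  0.46426081,
       63.22097728, -2.31384728]), 'qvel': array([ 0.18945295, -0.00671875, -0.04860684,  0.07686532, -0.01189528,
       -0.00321588, -0.05047917]), 'joint_efforts': array([-1.81288315e-04, -4.69218743e+01,  2.59558596e-01, -1.71033490e+01,
        1.00358151e-02,  9.61199810e-03, -1.59530424e-05]), 'ee_pos': array([ 0.27526416, -0.58806946,  0.25513584]), 'tool_rot': array([-1.79851972e+02,  2.45522328e-03,  2.50873464e+01]), 'ft_force': array([ 0.52313419,  0.38257218, -0.06809228]), 'wrist_torque': array([-0.0442096 ,  0.02759945, -0.00722522]), 'grip_width': 0.08574573290031526} 0.025
scene {'vfov': 44.22558030651285, 'cx': 247.89660488700193, 'cy': 192.05442887190102, 'rvec': array([ 1.03321625,  2.3990575 , -1.08304496]), 'tvec': array([ 0.40223402, -0.23192536,  1.27995786])}
top {'vfov': 46.48524622467679, 'cx': 248.1285704285689, 'cy': 192.4771046403353, 'rvec': array([ 2.15813146, -2.22399929,  0.0536984 ]), 'tvec': array([0.02848848, 0.59509673, 0.88303146])}
wrist {'vfov': 59.901667007961386, 'cx': 256.1537627642099, 'cy': 196.1772630429828, 'rvec': array([-2.41600713,  1.53745705,  0.24802277]), 'tvec': array([-0.64987557, -0.0394344 ,  0.37966429])}
```

View pictures.

View pics/scene0.png

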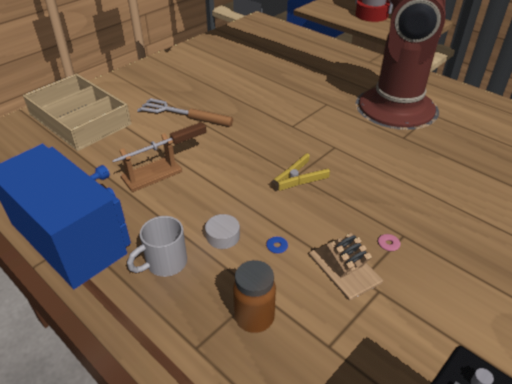

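View pics/top0.png

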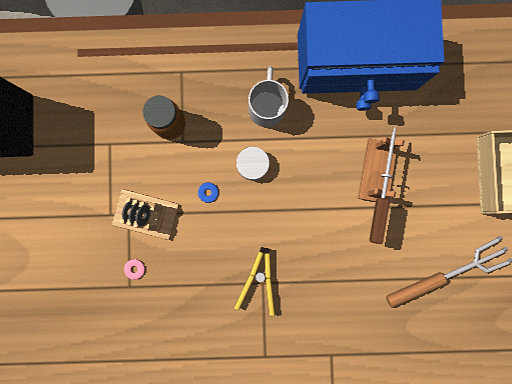

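View pics/wrist0.png

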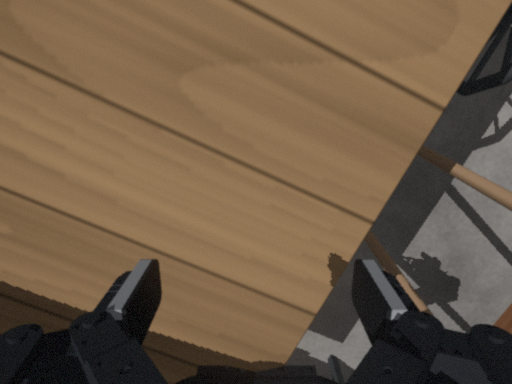

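```bash
cat > h.py <<'E'
import numpy as np, cv2
from rig import env, vision
def K(p):
    f=192/np.tan(np.radians(p["vfov"]/2)); return np.array([[f,0,p["cx"]],[0,f,p["cy"]],[0,0,1]])
def ray(p,rc):
    R=cv2.Rodrigues(p["rvec"])[0]; c=-R.T@p["tvec"]
    d=R.T@np.linalg.inv(K(p))@np.array([rc[1],rc[0],1.]); return c,d
def atz(p,rc,z):
    c,d=ray(p,rc); return c+d*(z-c[2])/d[2]
def proj(p,X):
    X=np.atleast_2d(X); return cv2.projectPoints(X.astype(float),p["rvec"],p["tvec"],K(p),None)[0][:,0]
def tri(obs):
    A=np.zeros((3,3));b=np.zeros(3);L=[]
    for p,rc in obs:
        c,d=ray(p,rc); d/=np.linalg.norm(d); P=np.eye(3)-np.outer(d,d); A+=P;b+=P@c; L.append((P,c))
    x=np.linalg.solve(A,b); return x,[np.linalg.norm(P@(x-c)) for P,c in L]
E
python3 - <<'E'
from h import *
np.set_printoptions(precision=4,suppress=True)
P={n:vision.camera_params(n) for n in["scene","top"]}
for n in["skewer_grip","rest_mid","rack_row","washer_a_c","mug_c","jar_c","tin_center"]:
    o={}
    for c in P:
        r=vision.tip_of(c,n); print(n,c,[(np.round(q["location"],1),round(q["p"],2)) for q in r[:6]])
        if r:o[c]=r[0]["location"]
    if len(o)==2: print("   ",tri([(P[c],o[c]) for c in o]))
E
```

```text
skewer_grip scene [(array([132.4, 184.7]), 0.76)]
skewer_grip top [(array([216.4, 382. ]), 0.73), (array([115. , 160.9]), 0.42)]
    (array([ 0.5396, -0.2376,  0.0768]), [np.float64(0.0007768818545994871), np.float64(0.0007768818545994515)])
rest_mid scene [(array([255.3, 355.8]), 0.65)]
rest_mid top [(array([165.5, 388.6]), 0.78), (array([217. , 143.1]), 0.39), (array([209.9, 130. ]), 0.29)]
    (array([0.6013, 0.0209, 0.1538]), [np.float64(0.24098515715331345), np.float64(0.2409851571533136)])
rack_row scene [(array([248.6, 344.3]), 0.84)]
rack_row top [(array([215.8, 135.1]), 0.7), (array([106.6, 267.5]), 0.7), (array([215.1, 135.9]), 0.31)]
    (array([0.5597, 0.2225, 0.0575]), [np.float64(0.007199858328971172), np.float64(0.007199858328971184)])
washer_a_c scene [(array([240.2, 388.5]), 0.81), (array([243.4, 277.2]), 0.8), (array([240. , 346.2]), 0.65), (array([257.9, 357.6]), 0.61)]
washer_a_c top [(array([267.4, 134.9]), 0.72), (array([218.2, 142.5]), 0.56), (array([160.7, 254.1]), 0.56), (array([187.9, 210.8]), 0.53)]
    (array([0.4508, 0.2447, 0.0079]), [np.float64(0.0017842911964695558), np.float64(0.0017842911964695615)])
mug_c scene [(array([250.9, 161.3]), 0.57)]
mug_c top [(array([106.7, 268. ]), 0.96), (array([219.7, 141.9]), 0.5)]
    (array([ 0.7699, -0.037 ,  0.0228]), [np.float64(0.0033404557627202767), np.float64(0.003340455762720172)])
jar_c scene [(array([294.5, 252.7]), 0.86)]
jar_c top [(array([115. , 162.2]), 0.87)]
    (array([0.7481, 0.1708, 0.0632]), [np.float64(0.000778516212854538), np.float64(0.0007785162128546686)])
tin_center scene [(array([231.7, 219.6]), 0.58)]
tin_center top [(array([160.4, 253.5]), 0.77)]
    (array([ 0.6601, -0.002 ,  0.0153]), [np.float64(0.00030897883346717246), np.float64(0.0003089788334671008)])
```

```bash
python3 - <<'E'
import cv2
a=cv2.imread('pics/top0.png'); s=cv2.imread('pics/scene0.png')
def c(im,x0,y0,w,h,k): return cv2.resize(im[y0:y0+h,x0:x0+w],(w*k,h*k),interpolation=cv2.INTER_CUBIC)
cv2.imwrite('pics/c1.png',c(a,350,120,80,130,4)); cv2.imwrite('pics/c2.png',c(a,100,175,100,70,7))
cv2.imwrite('pics/c3.png',c(s,100,110,140,85,5)); cv2.imwrite('pics/c4.png',c(s,300,220,110,80,7))
E
```

```text
(no output)
```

View pics/c1.png

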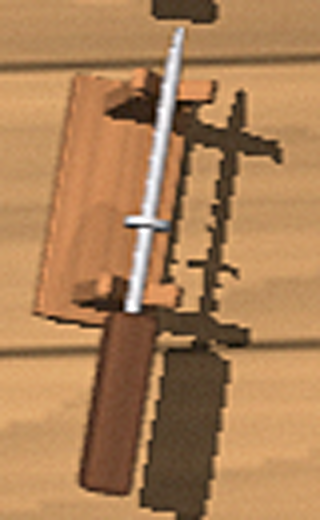

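View pics/c2.png

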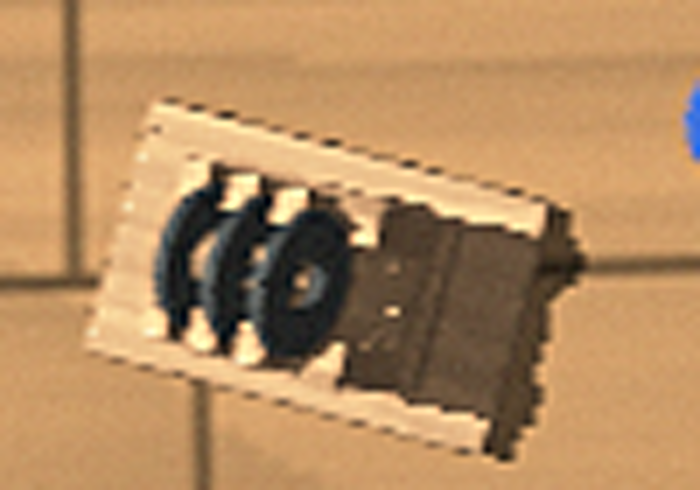

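View pics/c3.png

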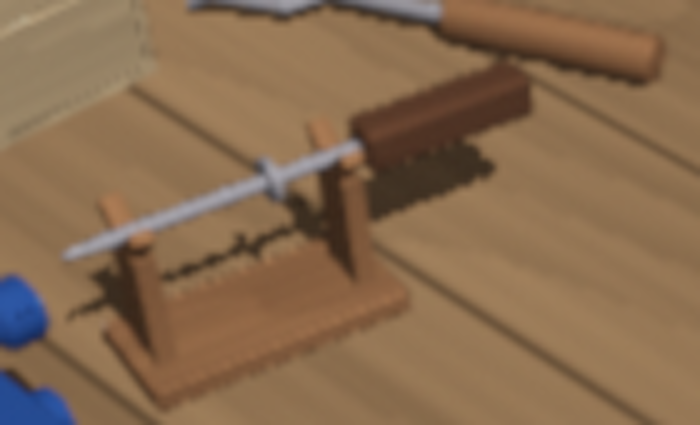

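View pics/c4.png

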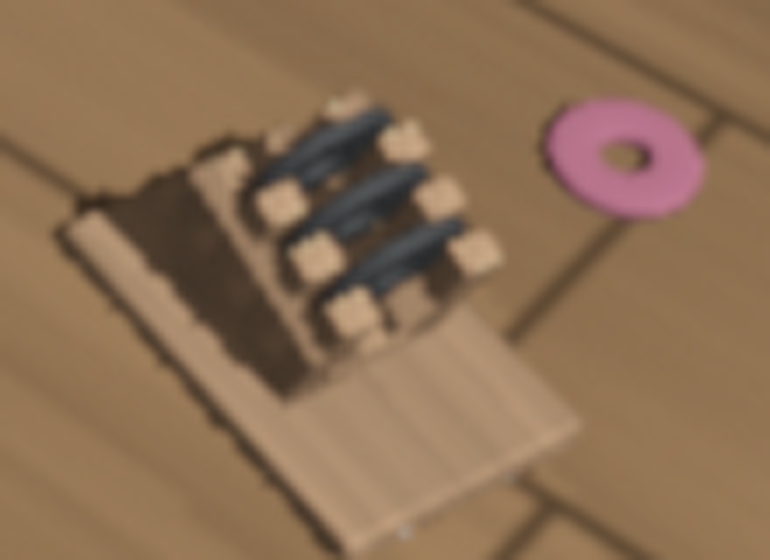

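```bash
python3 - <<'E'
from h import *
from scipy.optimize import least_squares
np.set_printoptions(precision=4,suppress=True)
P={n:vision.camera_params(n) for n in["scene","top"]}
T=P["top"];S=P["scene"]
f=lambda x,y,ox,oy,k:((y+.5)/k+oy-.5,(x+.5)/k+ox-.5)
A=lambda x,y,z:atz(T,f(x,y,350,120,4),z)
tip=A(180,28,.075);col=A(147,222,.075);hr=A(104,490,.086);hf=A(133,314,.08)
print(tip,col,hr,hf,np.linalg.norm(tip-col))
d=tip-hr; print("yaw",np.degrees(np.arctan2(d[1],d[0])))
st=tri([(T,f(180,28,350,120,4)),(S,f(66,255,100,110,5))]); print("tip tri",st)
print("grip scene tri", tri([(T,(216.4,382.)),(S,(132.4,184.7))]))
# block
B=lambda x,y,z:atz(T,f(x,y,100,175,7),z)
pts=[("t",B(155,100,.01)),("t",B(548,205,.01)),("t",B(90,345,.01)),("t",B(490,455,.01))]
for q in pts: print(q)
fs=[(575,425),(350,550),(65,225)]
for q in fs: print("scene",atz(S,f(*q,300,220,7),.01))
E
```

```text
[ 0.7088 -0.2703  0.075 ] [ 0.6173 -0.2505  0.075 ] [ 0.4933 -0.2216  0.086 ] [ 0.5741 -0.2404  0.08  ] 0.0936183369363269
yaw -12.74518844266782
tip tri (array([ 0.7087, -0.2702,  0.0756]), [np.float64(2.131846843322053e-05), np.float64(2.131846843306344e-05)])
grip scene tri (array([ 0.5396, -0.2376,  0.0768]), [np.float64(0.0007768818545994515), np.float64(0.0007768818545994871)])
('t', array([0.6111, 0.2669, 0.01  ]))
('t', array([0.5773, 0.1535, 0.01  ]))
('t', array([0.5408, 0.2867, 0.01  ]))
('t', array([0.5058, 0.1718, 0.01  ]))
scene [0.5428 0.2884 0.01  ]
scene [0.613  0.2689 0.01  ]
scene [0.5781 0.1537 0.01  ]
```

Look-alikes: pink ring (top 134,268) and blue ring (208,192) are decoys, and the three dark washers in the block are at about (130–142, 215). The yellow pliers and the fork with the wooden handle (top 417,290) aren't the skewer. The skewer is the dark square handle at (380,218), with its tip at (394,127). The crops confirm this. Moving above the handle now.

>>> {"fn": "move_arm", "kwargs": {"increments": "-1 0.3965 -0.2053 0.02 37.8; -1 0.3965 -0.2053 0.02 37.8; -1 0.3965 -0.2053 0.02 37.8; -1 0.3965 -0.2053 0.02 37.8; -1 0.3965 -0.2053 0.02 37.8; -1 0.3965 -0.2053 0.02 37.8; -1 0.3965 -0.2053 0.02 37.8; -1 0.3965 -0.2053 0.02 37.8; -1 0.3965 -0.2053 0.02 37.8; -1 0.3965 -0.2053 0.02 37.8; -1 0.3965 -0.2053 0.02 37.8; -1 0.3965 -0.2053 0.02 37.8; -1 0.3965 -0.2053 0.02 37.8; -1 0.3965 -0.2053 0.02 37.8; -1 0.3965 -0.2053 0.02 37.8; -1 0.3965 -0.2053 0.02 37.8", "squeeze": 20}}

```text
time_s: 2.18
ee_pos: [0.5465, -0.2367, 0.2365]
tool_rot: [179.9, 0.0, -12.9]
ft_force: [-0.1, 0.2, -0.0]
grip_width: 0.0854
```

```bash
python3 - <<'E'
from h import *
s=env.read_state();print(s["time_s"],s["ee_pos"],s["tool_rot"],s["ft_force"],s["joint_pos"])
p=vision.camera_params("wrist");im=vision.snapshot("wrist"); cv2.imwrite("pics/w1.png",im[:,:,::-1])
np.save("w1.npy",p,allow_pickle=True)
E
```

```text
2.1833 [ 0.54648431 -0.23673802  0.23654057] [ 1.79938377e+02  5.39122639e-03 -1.29238408e+01] [-0.09294232  0.19593959 -0.03432359] [ 16.1946838   31.53253235   8.17564396  92.76730371  -5.06897207
  56.05885421 -76.91288586]
```

View pics/w1.png

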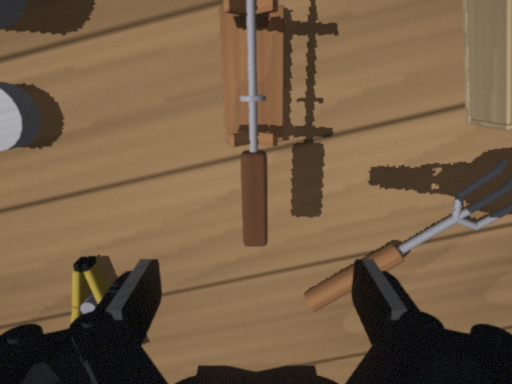

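```bash
python3 - <<'E'
from h import *
np.set_printoptions(precision=4,suppress=True)
im=cv2.imread("pics/w1.png")
cv2.imwrite("pics/w1c.png",cv2.resize(im[0:260,200:320],None,fx=3,fy=3,interpolation=cv2.INTER_CUBIC)[:600] )
cv2.imwrite("pics/w1d.png",cv2.resize(im[60:170,215:295],None,fx=5,fy=5,interpolation=cv2.INTER_CUBIC))
p=np.load("w1.npy",allow_pickle=True).item()
g=im.astype(float)
# shaft columns: bright grey
for r in [20,40,60,80,120,135]:
    row=g[r,235:270]; print(r, row.mean(1).astype(int))
for r in [170,200,230]:
    row=g[r,235:275,2]; print(r,row.astype(int))
print(g[140:156,254].astype(int)[:,2], g[236:252,255,2].astype(int))
E
```

```text
20 [ 43  26  36  38  38  32  36  34  36  37  51 104 148 162 165 158 146 128
 104  80  53  40  33  31  28  32  32  31  33  39  29  32  33  41  51]
40 [101 104 103 105 106 107 112 110 109 108 109 118 138 158 164 163 149 134
 115  90  71  86 102 102 100 101  98  97 102 103 103 102 103 108 106]
60 [105 103 105 106 105 111 111 111 111 110 111 111 132 156 164 167 158 140
 123  98  77  87 102 104 105 100 103 100 102 105 107 106 103 108 104]
80 [110 106 107 108 107 110 111 107 105 106 104 102 111 135 155 164 162 147
 130 108  84  80  97 104 104 103  99  97  94  97  97  98  97 100  98]
120 [101 103 102 102 101 102 104 105 106 104 103 102 104 120 145 160 162 158
 141 123 100  83  84 101 101  99  99  99  97  98 100  97 100 100 102]
135 [ 59  58  56  54  60  55  56  62  57  60  62  54  60  71 120 154 162 160
 147 131 104  82  77  86 101 116 115 116 115 117 117 114 114 114 112]
170 [157 158 158 157 155 143 113 108 104 103 103  99  97  98  97  97  93  93
  94  93  95  92  96  94  98  95  95  89  82  71  65  77 118 143 146 146
 145 143 145 145]
200 [146 145 144 147 145 146 134 108 104 103  98 102  98  96  97  97  93  93
  92  93  96  95  94  98  94  96  94  95  86  76  70  74 118 150 152 154
 153 156 154 156]
230 [142 142 142 144 140 143 140 129 107 106 100  98  97  97  97  97  99  92
  95  94  94  94  92  94  95  95  96  96  93  80  74  68 104 142 144 148
 146 148 145 146]
[132 131 135 132 134 133 131 134 135 133 135 122  86  69  79  86] [ 95  94  92  94  95  92  93  93  93  94 119 146 150 149 149 151]
```

View pics/w1d.png

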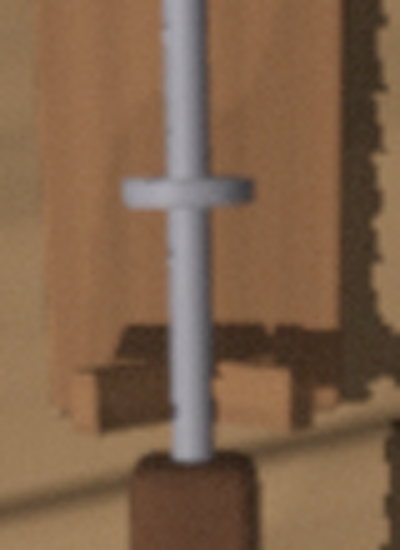

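```bash
python3 - <<'E'
from h import *
np.set_printoptions(precision=4,suppress=True)
p=np.load("w1.npy",allow_pickle=True).item()
a=atz(p,(20,250.2),.075); b=atz(p,(135,253),.075); d=(b-a); print(a,b,"yaw",np.degrees(np.arctan2(-d[1],-d[0])))
for nm,rc,z in [("coltop far",(95.6,252.5),.0855),("col bot",(102,252.5),.075),("hfront",(151.5,253.5),.08),("hrear",(245.8,254.8),.086),("h200",(200,254),.086)]: print(nm,atz(p,rc,z))
u=np.array([np.cos(np.radians(-12.5)),np.sin(np.radians(-12.5))])
hr=atz(p,(245.8,254.8),.086)[:2];hf=atz(p,(151.5,253.5),.082)[:2]
print("grip from rear",hr+.045*u,"front",hf-.04*u)
for nm,rc,z in [("colfar",(95.6,252.5),.0835),("colnear",(102,252.5),.0835)]: print(nm,(atz(p,rc,z)[:2]-hr)@u-.045)
E
```

```text
[ 0.6727 -0.2618  0.075 ] [ 0.5889 -0.2444  0.075 ] yaw -11.729267997882923
coltop far [ 0.6197 -0.2512  0.0855]
col bot [ 0.6147 -0.25    0.075 ]
hfront [ 0.5763 -0.2419  0.08  ]
hrear [ 0.4949 -0.2242  0.086 ]
h200 [ 0.5369 -0.2332  0.086 ]
grip from rear [ 0.5388 -0.2339] front [ 0.5376 -0.2333]
colfar 0.08263857019728198
colnear 0.07785945750726854
```

>>> {"fn": "move_arm", "kwargs": {"increments": "-1 0.003 -0.0013 0.04 -0.6; -1 0.003 -0.0013 0.08 -0.6; -1 0.003 -0.0013 0.115 -0.6; -1 0.003 -0.0013 0.145 -0.6; -1 0.003 -0.0013 0.1555 -0.6; -1 0.003 -0.0013 0.1555 -0.6; -1 0.003 -0.0013 0.1555 -0.6"}}

```text
time_s: 2.82
ee_pos: [0.5512, -0.235, 0.0815]
tool_rot: [180.0, -0.1, -12.2]
ft_force: [-0.9, 0.0, 1.1]
grip_width: 0.0854
```

```bash
python3 - <<'E'
from h import *
s=env.read_state();print(s["time_s"],s["ee_pos"],s["tool_rot"],s["ft_force"])
im=vision.snapshot("wrist"); cv2.imwrite("pics/w2.png",im[:,:,::-1])
s=env.read_state();print(s["time_s"],s["ee_pos"],s["tool_rot"],s["ft_force"])
E
```

```text
2.8167 [ 0.55118499 -0.23496752  0.08154384] [ 1.79975714e+02 -5.73643662e-02 -1.21778261e+01] [-0.85971603  0.04553232  1.06133942]
2.8667 [ 0.55201923 -0.23511848  0.08264578] [179.95551886  -0.20299724 -12.16108306] [-0.00861281 -0.85323381 -0.21509576]
```

View pics/w2.png

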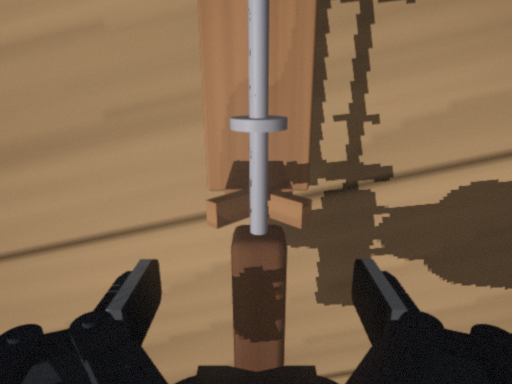

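>>> {"fn": "move_arm", "kwargs": {"increments": "1 0 0 0 0; 1 0 0 0 0; 1 0 0 0 0; 1 0 0 0 0; 1 0 0 0 0; 1 0 0 0 0; 1 0 0 0 0; 1 0 0 0 0", "squeeze": 40}}

```text
time_s: 3.53
ee_pos: [0.5508, -0.235, 0.0812]
tool_rot: [179.9, -0.0, -12.2]
ft_force: [-0.7, -2.3, 2.0]
grip_width: 0.0215
```

>>> {"fn": "move_arm", "kwargs": {"increments": "1 0 0 -0.02 0; 1 0 0 -0.05 0; 1 0 0 -0.08 0; 1 0.01 -0.02 -0.08 -10; 1 0.02 -0.05 -0.08 -20; 1 0.0285 -0.0671 -0.08 -102.2; 1 0.0285 -0.0671 -0.08 -102.2; 1 0.0285 -0.0671 -0.08 -102.2; 1 0.0285 -0.0671 -0.08 -102.2; 1 0.0285 -0.0671 -0.08 -102.2; 1 0.0285 -0.0671 -0.08 -102.2; 1 0.0285 -0.0671 -0.08 -102.2; 1 0.0285 -0.0671 -0.08 -102.2; 1 0.0285 -0.0671 -0.08 -102.2; 1 0.0285 -0.0671 -0.08 -102.2; 1 0.0285 -0.0671 -0.08 -102.2; 1 0.0285 -0.0671 -0.08 -102.2; 1 0.0285 -0.0671 -0.08 -102.2; 1 0.0285 -0.0671 -0.08 -102.2; 1 0.0285 -0.0671 -0.08 -102.2"}}

```text
time_s: 5.2
ee_pos: [0.5925, -0.174, 0.1604]
tool_rot: [-179.9, -0.1, 90.0]
ft_force: [0.4, -0.4, -0.5]
grip_width: 0.0216
```

```bash
cat > snap.py <<'E'
import sys
from h import *
s=env.read_state();print(s["time_s"],s["ee_pos"],s["tool_rot"],s["ft_force"],s["grip_width"])
t=sys.argv[1]; ims=[]
for n in sys.argv[2:]:
    np.save(f"p_{t}_{n}.npy",vision.camera_params(n),allow_pickle=True)
    im=vision.snapshot(n)[:,:,::-1]; cv2.imwrite(f"pics/{t}_{n}.png",im)
E
python3 snap.py s3 scene top wrist; python3 - <<'E'
import cv2
s=cv2.imread('pics/s3_scene.png');t=cv2.imread('pics/s3_top.png')
cv2.imwrite('pics/s3.png',cv2.hconcat([cv2.resize(s[60:260,80:280],(400,400)),cv2.resize(t[100:300,230:430],(400,400))]))
E
```

```text
5.2 [ 0.59246716 -0.17403104  0.16041119] [-1.79943968e+02 -5.08945508e-02  9.00362420e+01] [ 0.38922826 -0.35527431 -0.50365402] 0.021621899891544328
```

View pics/s3.png

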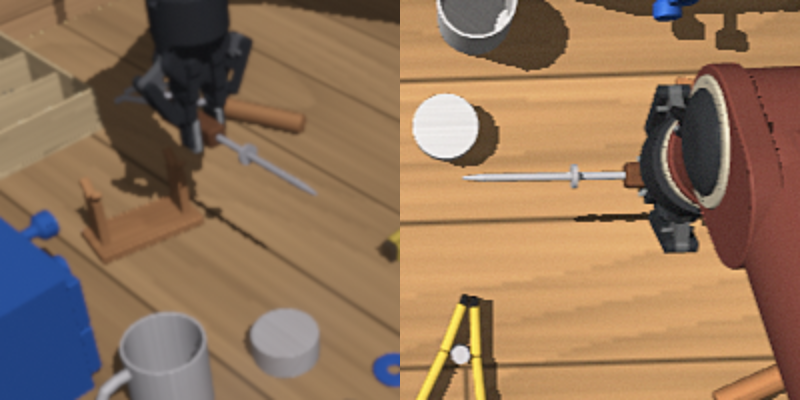

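View pics/s3_wrist.png

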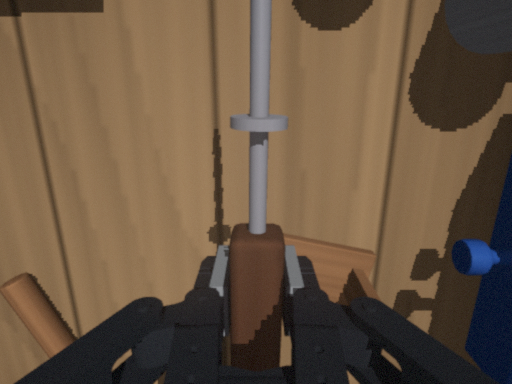

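>>> {"fn": "move_arm", "kwargs": {"increments": "1 0 0 0.03 0; 1 0 0 0.05 0; 1 0 0 0.053 0; 1 0 0 0.056 0; 1 0 0 0.058 0; 1 0 0 0.06 0; 1 0 0 0.062 0; 1 0 0 0.062 0; 1 0 0 0.062 0", "squeeze": 20}}

```text
time_s: 6.1
ee_pos: [0.594, -0.1742, 0.101]
tool_rot: [179.8, 0.0, 90.1]
ft_force: [-1.6, 1.6, 4.8]
grip_width: 0.0215
```

```bash
python3 snap.py s4 scene top ; python3 - <<'E'
import cv2
s=cv2.imread('pics/s4_scene.png');t=cv2.imread('pics/s4_top.png')
cv2.imwrite('pics/s4.png',cv2.hconcat([cv2.resize(s[60:260,80:280],(400,400)),cv2.resize(t[100:300,230:430],(400,400))]))
E
```

```text
6.1 [ 0.59398152 -0.17416146  0.10103138] [1.79808273e+02 3.46264418e-02 9.00891022e+01] [-1.60990185  1.58263586  4.77916356] 0.02147051994184456
```

View pics/s4.png

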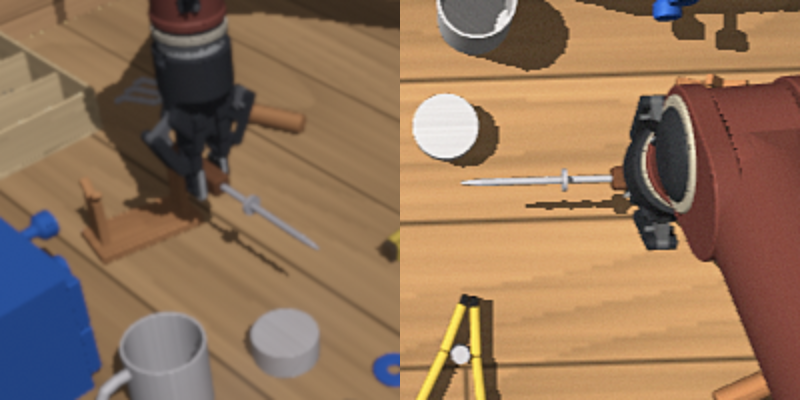

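>>> {"fn": "move_arm", "kwargs": {"increments": "1 0 0 0.002 0; 1 0 0 0.004 0; 1 0 0 0.006 0; 1 0 0 0.008 0; 1 0 0 0.01 0; 1 0 0 0.01 0"}}

```text
time_s: 6.7
ee_pos: [0.5941, -0.1733, 0.0907]
tool_rot: [179.8, -0.0, 90.1]
ft_force: [-1.6, 1.8, 5.8]
grip_width: 0.0215
```

```bash
python3 snap.py s5 scene top ; python3 - <<'E'
import cv2
s=cv2.imread('pics/s5_scene.png');t=cv2.imread('pics/s5_top.png')
cv2.imwrite('pics/s5.png',cv2.hconcat([cv2.resize(s[60:260,80:280],(400,400)),cv2.resize(t[100:300,230:430],(400,400))]))
E
```

```text
6.7 [ 0.59412671 -0.17333451  0.09069331] [ 1.79805029e+02 -3.01997195e-02  9.01309108e+01] [-1.5580927   1.77668945  5.82198268] 0.021491368323365963
```

View pics/s5.png

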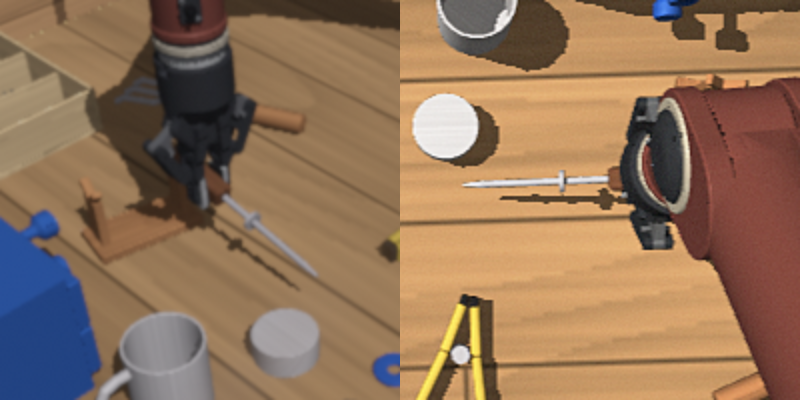

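Pivoting works: the tip is dropping. I'll measure the tilt before going further.

```bash
cat > tilt.py <<'E'
import sys
from h import *
t=sys.argv[1]; out=[]
bx={"scene":(200,150,250,215),"top":(440,0,0,0)}
for n in ["scene","top"]:
    im=cv2.imread(f"pics/{t}_{n}.png")
    x0,y0=(int(v) for v in sys.argv[2 if n=="scene" else 3].split(","))
    cr=im[y0:y0+60,x0:x0+80]; out.append(cv2.resize(cr,None,fx=5,fy=5,interpolation=cv2.INTER_CUBIC))
cv2.imwrite(f"pics/{t}_c.png",cv2.hconcat(out))
E
python3 tilt.py s5 180,140 270,160
```

View pics/s5_c.png

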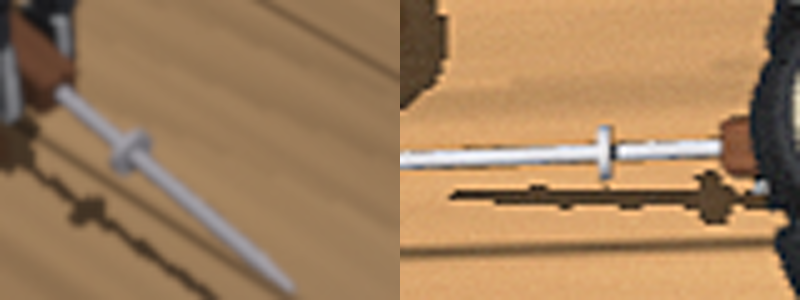

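```bash
cat > ang.py <<'E'
from h import *
def ang(tS,tT,cS,cT,tag):
    np.set_printoptions(precision=4,suppress=True)
    S=vision.camera_params("scene");T=vision.camera_params("top")
    a=tri([(S,tS),(T,tT)]);c=tri([(S,cS),(T,cT)]);d=a[0]-c[0]
    print(tag,"tip",a[0],"col",c[0],"res",a[1][0],c[1][0],"len",np.linalg.norm(d),"yaw",np.degrees(np.arctan2(d[1],d[0])),"down",np.degrees(np.arctan2(-d[2],np.hypot(d[0],d[1]))))
E
python3 -c "
from ang import *
ang((198.2,238.4),(193,261.8),(169.8,205.6),(190.2,310.6),'s5')"
```

```text
s5 tip [ 0.5921 -0.016   0.0492] col [ 0.5936 -0.1078  0.072 ] res 3.359793905993151e-05 0.00036935169459728374 len 0.0945791068227012 yaw 90.96539470866028 down 13.967711907516373
```

>>> {"fn": "move_arm", "kwargs": {"increments": "1 0 0 0.002 0; 1 0 0 0.004 0; 1 0 0 0.006 0; 1 0 0 0.0065 0; 1 0 0 0.0065 0"}}

```text
time_s: 7.22
ee_pos: [0.5942, -0.1736, 0.0844]
tool_rot: [179.8, -0.0, 90.1]
ft_force: [-1.5, 1.5, 7.1]
grip_width: 0.0213
```

>>> {"fn": "move_arm", "kwargs": {"increments": "1 0 0 0 0; 1 0 0 0 0; 1 0 0 -0.01 0; 1 0 0 -0.04 0; 1 0 0 -0.07 0; 1 0 0 -0.07 0; 1 0 0 -0.07 0", "squeeze": 60}}

```text
time_s: 7.8
ee_pos: [0.5945, -0.1748, 0.1551]
tool_rot: [179.7, 0.1, 90.1]
ft_force: [0.0, 0.2, -2.0]
grip_width: 0.021
```

```bash
python3 snap.py s6 scene top ; python3 tilt.py s6 180,110 240,160
```

```text
7.8 [ 0.59448003 -0.17483369  0.15513891] [1.79658642e+02 8.30623451e-02 9.00652320e+01] [ 0.01040572  0.17851336 -2.03835517] 0.02095895822970325
```

View pics/s6_c.png

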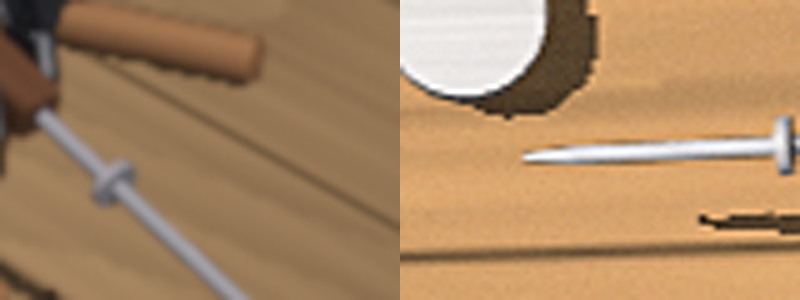

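```bash
python3 - <<'E'
import cv2
s=cv2.imread('pics/s6_scene.png');cv2.imwrite('pics/s6_d.png',cv2.resize(s[130:190,190:270],None,fx=6,fy=6,interpolation=cv2.INTER_CUBIC))
E
```

```text
(no output)
```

View pics/s6_d.png

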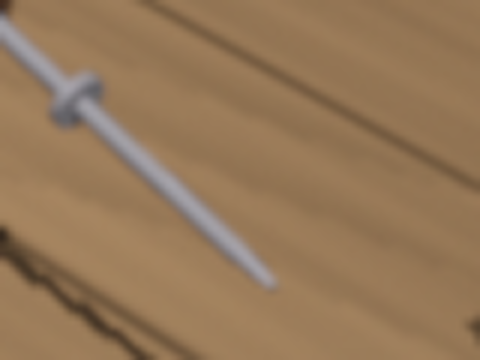

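```bash
python3 -c "
from ang import *
ang((177.4,235.2),(191,264.2),(146,202.2),(188.6,316.4),'s6')"
```

```text
s6 tip [ 0.5936 -0.0199  0.1017] col [ 0.5935 -0.1107  0.1306] res 0.0010786696887075588 0.001137484959960253 len 0.09528253650561944 yaw 89.91713950098833 down 17.68362284211052
```

>>> {"fn": "move_arm", "kwargs": {"increments": "1 0.02 0 -0.045 0; 1 0.06 -0.004 -0.045 4; 1 0.10 -0.006 -0.045 8; 1 0.14 -0.008 -0.045 12; 1 0.18 -0.01 -0.045 16.4; 1 0.22 -0.0125 -0.045 16.4; 1 0.25 -0.0125 -0.045 16.4; 1 0.275 -0.0125 -0.045 16.4; 1 0.29 -0.0125 -0.045 16.4; 1 0.294 -0.0125 -0.045 16.4; 1 0.294 -0.0125 -0.045 16.4; 1 0.294 -0.0125 -0.045 16.4; 1 0.294 -0.0125 -0.045 16.4"}}

```text
time_s: 8.98
ee_pos: [0.58, 0.1168, 0.1967]
tool_rot: [-180.0, 0.1, 73.5]
ft_force: [-0.6, 0.3, -0.4]
grip_width: 0.0212
```

```bash
python3 snap.py s7 scene top wrist
```

```text
8.9833 [0.57997246 0.11683643 0.19669967] [-1.79974882e+02  1.32357970e-01  7.34925729e+01] [-0.63033233  0.25610195 -0.40719991] 0.021211785415682763
```

View pics/s7_wrist.png

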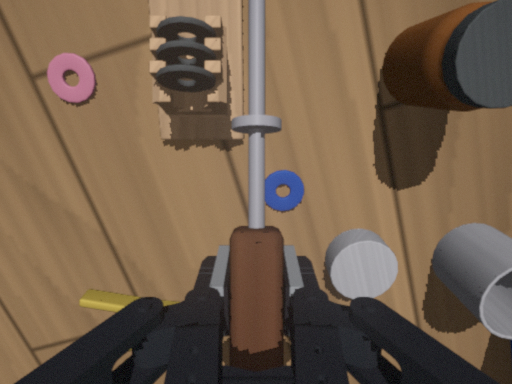

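```bash
python3 - <<'E'
import cv2
s=cv2.imread('pics/s7_wrist.png');cv2.imwrite('pics/s7_d.png',cv2.resize(s[0:150,140:250],None,fx=5,fy=5,interpolation=cv2.INTER_CUBIC)[:600] if 0 else cv2.resize(s[0:150,140:250],None,fx=4,fy=4,interpolation=cv2.INTER_CUBIC))
E
```

```text
(no output)
```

View pics/s7_d.png

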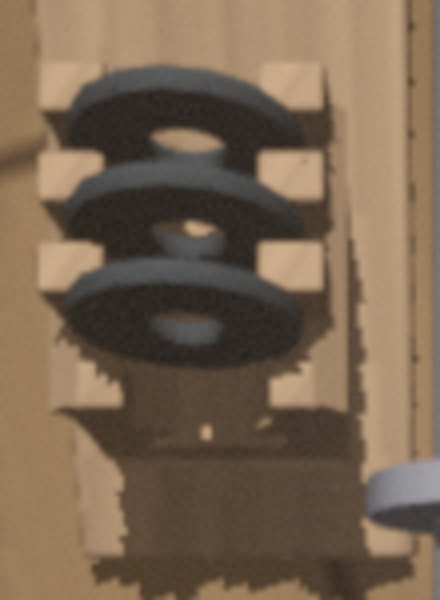

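```bash
python3 - <<'E'
from h import *
from scipy.optimize import least_squares
np.set_printoptions(precision=4,suppress=True)
p=np.load("p_s7_wrist.npy",allow_pickle=True).item()
px=lambda x,y:((y+.5)/4-.5,(x+.5)/4-.5+140)
H=[px(188,327),px(189,237),px(187,147)]
for h,z in zip(H,[.0643,.0589,.0534]): print(atz(p,h,z))
a=atz(p,H[0],.0643);c=atz(p,H[2],.0534);d=c-a;print("yaw",np.degrees(np.arctan2(d[1],d[0])),np.hypot(d[0],d[1]),"expect .0301")
# base: near-end corners & right edge
r1=atz(p,px(411,550),.01); l1=atz(p,px(88,555),.01); print("near corners",r1,l1,np.linalg.norm(r1-l1))
r0=atz(p,px(405,10),.01); d=r0-r1; print("edge yaw",np.degrees(np.arctan2(d[1],d[0])))
# post tops: left x 40-105 ; right 260-325
# outer circle: a face leftmost/rightmost
E
```

```text
[0.5575 0.2108 0.0643]
[0.5619 0.2253 0.0589]
[0.5658 0.24   0.0534]
yaw 74.11491637902441 0.030350551865075685 expect .0301
near corners [0.5792 0.1552 0.01  ] [0.5086 0.175  0.01  ] 0.07333670250619685
edge yaw 73.3542555196529
```

```bash
python3 - <<'E'
from h import *
np.set_printoptions(precision=4,suppress=True)
T=vision.camera_params("top");S=vision.camera_params("scene")
im=cv2.imread('pics/top0.png'); cv2.imwrite('pics/c5.png',cv2.resize(im[190:245,110:185],None,fx=10,fy=10,interpolation=cv2.INTER_CUBIC))
print(atz(T,(215.5,144),.0643))
for X in [(.5545,.2079,.0635),(.5597,.2225,.058)]: print(proj(T,X),proj(S,X))
t=cv2.imread('pics/s7_top.png');s=cv2.imread('pics/s7_scene.png')
cv2.imwrite('pics/s7_t.png',cv2.hconcat([cv2.resize(t[170:250,100:200],(400,320),interpolation=cv2.INTER_CUBIC),cv2.resize(s[200:280,290:390],(400,320),interpolation=cv2.INTER_CUBIC)]))
E
```

```text
[0.5552 0.2096 0.0643]
[[144.9827 215.861 ]] [[343.7386 240.1222]]
[[138.0057 213.3782]] [[348.5401 248.0976]]
```

View pics/c5.png

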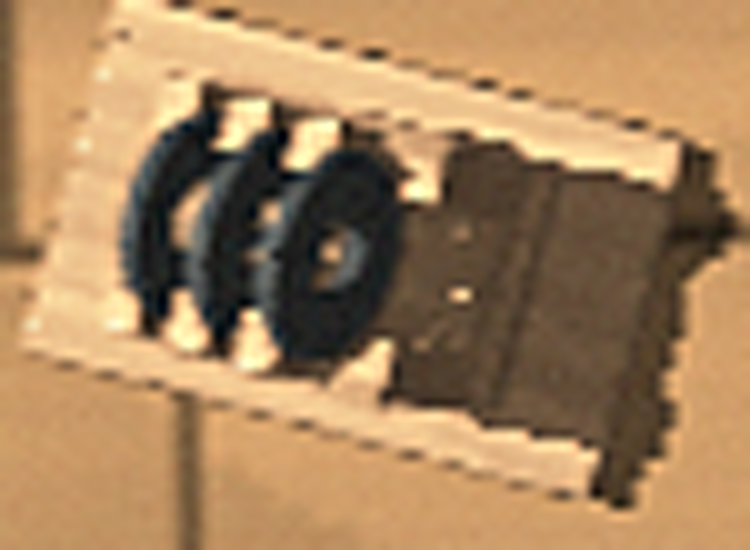

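View pics/s7_t.png

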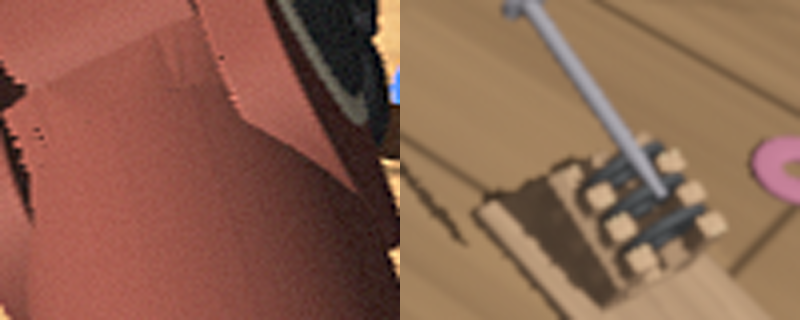

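```bash
python3 - <<'E'
from h import *
np.set_printoptions(precision=4,suppress=True)
p=np.load("p_s7_wrist.npy",allow_pickle=True).item()
im=cv2.imread('pics/s7_wrist.png').astype(float).mean(2)
for r in [2,20,60,90,150,200]: print(r,im[r,240:275].astype(int))
E
```

```text
2 [143 113  94 111 117 118 118 114 104 114 127 140 149 152 159 166 173 173
 164 159 151 144 135 121 108 111 119 123 123 122 124 123 122 123 122]
20 [148 119  76  93 115 119 119 114 105 116 131 139 151 155 161 167 174 174
 165 158 151 146 138 124 108 105 118 118 123 120 121 122 123 124 125]
60 [152 134 108  97 122 124 123 120 112 118 132 143 149 156 163 170 178 175
 170 161 154 148 138 124 109 103 115 115 117 118 117 120 122 123 125]
90 [149 139 117  92 111 127 128 126 115 118 134 145 152 156 165 169 178 176
 167 161 154 148 140 125 109 107 119 121 120 120 116 120 120 117 115]
150 [123 121 122 123 124 121 124 120 113 120 132 145 152 158 163 170 176 173
 167 157 154 147 136 127 116 120 125 128 127 123 122 121 122 123 122]
200 [104  94  85  80  90  99 109 113 111 122 135 145 154 157 161 166 170 169
 165 158 153 147 136 123 108  97  98 102  98 100  99 101 101 103 102]
```

```bash
python3 - <<'E'
from h import *
np.set_printoptions(precision=4,suppress=True)
p=np.load("p_s7_wrist.npy",allow_pickle=True).item()
yaw=np.radians(73.49);u=np.array([np.cos(yaw),np.sin(yaw)]);v=np.array([-u[1],u[0]])
tcp=np.array([.57997,.11684])
z0=.1967
def sk(r,c,th=17.8):
    C,d=ray(p,(r,c)); # z = z0-.0534+(0.155-x)*tan
    t=np.tan(np.radians(th)); 
    f=lambda k:(C+k*d)[2]-(z0-.0534+(.155-((C+k*d)[:2]-tcp)@u)*t)
    from scipy.optimize import brentq
    k=brentq(f,.02,.6); X=C+k*d; return ((X[:2]-tcp)@u,(X[:2]-tcp)@v,X[2])
for r in [2,60,150,200]: print(r,sk(r,256.4))
px=lambda x,y:((y+.5)/4-.5,(x+.5)/4-.5+140)
for h,z in zip([px(188,327),px(189,237),px(187,147)],[.0643,.0589,.0534]):
    X=atz(p,h,z)[:2]-tcp; print("hole",X@u,X@v)
R=cv2.Rodrigues(p["rvec"])[0]; print("cam c",-R.T@p["tvec"],R[2])
print("collar",sk(124,256.4))
E
```

```text
2 (np.float64(0.11380455274182899), np.float64(-0.001041132130410989), np.float64(0.1565264111460833))
60 (np.float64(0.0908857645998266), np.float64(-0.0010289102845319111), np.float64(0.1638848290080468))
150 (np.float64(0.0551817741586869), np.float64(-0.0010098705052148218), np.float64(0.1753481262547268))
200 (np.float64(0.03527207451968099), np.float64(-0.0009992533085734741), np.float64(0.18174043149103625))
hole 0.0836996054987484 0.048284131797206434
hole 0.09884478204080502 0.04817569135829786
hole 0.114048352140892 0.048615154101027284
cam c [0.6038 0.1939 0.3137] [-0.0895 -0.3011 -0.9494]
collar (np.float64(0.06551385095936968), np.float64(-0.001015380266441546), np.float64(0.17203085930281536))
```

```bash
python3 - <<'E'
from h import *
from scipy.optimize import least_squares
def prof(f,r0,r1):
    im=cv2.imread(f).astype(float).mean(2); return im[r0:r1,:].mean(0)
def ratio(f,ra,rb):
    a=prof(f,*ra);b=prof(f,*rb);c=np.arange(249.,265.)
    x=np.arange(512.)
    from scipy.interpolate import CubicSpline
    A=CubicSpline(x,a);B=CubicSpline(x,b)
    fun=lambda q:q[2]*A(256.5+q[1]+(c-256.5)*q[0])+q[3]-B(c)
    s=least_squares(fun,[1,0,1,0],bounds=([.7,-5,.5,-60],[1.3,5,2,60])); return s.x,np.sqrt(np.mean(s.fun**2))
for f in ["pics/s3_wrist.png","pics/s7_wrist.png"]:
    for ra,rb in [((5,45),(170,215)),((60,100),(170,215)),((5,45),(140,180)),((5,45),(70,105))]: print(f,ra,rb,ratio(f,ra,rb))
E
```

```text
pics/s3_wrist.png (5, 45) (170, 215) (array([ 1.14457287,  2.33734878,  0.87280168, 17.79429068]), np.float64(1.0083851843191864))
pics/s3_wrist.png (60, 100) (170, 215) (array([1.10262671, 1.61860767, 0.93119092, 8.86081875]), np.float64(0.44273379934976814))
pics/s3_wrist.png (5, 45) (140, 180) (array([ 1.07371736,  1.35144011,  0.77332797, 24.84121611]), np.float64(1.6011285337247323))
pics/s3_wrist.png (5, 45) (70, 105) (array([ 1.07094113,  0.76306744,  0.92420554, 11.66300074]), np.float64(1.221932951306597))
pics/s7_wrist.png (5, 45) (170, 215) (array([ 1.01714674,  0.1855567 ,  0.8844318 , 18.47794902]), np.float64(0.964108883954718))
pics/s7_wrist.png (60, 100) (170, 215) (array([ 1.0275647 ,  0.12387272,  0.86334565, 20.10368795]), np.float64(1.0671220286350394))
pics/s7_wrist.png (5, 45) (140, 180) (array([ 1.05683365,  0.12826567,  0.84341808, 26.88339263]), np.float64(0.44692906130729987))
pics/s7_wrist.png (5, 45) (70, 105) (array([ 0.97465429,  0.06763479,  1.05249033, -6.58070379]), np.float64(0.30717922605248876))
```

>>> {"fn": "move_arm", "kwargs": {"increments": "1 -0.03 -0.01 0 -0.3; 1 -0.065 -0.03 0 -0.3; 1 -0.098 -0.0493 0.01 -0.3; 1 -0.098 -0.0493 0.035 -0.3; 1 -0.098 -0.0493 0.06 -0.3; 1 -0.098 -0.0493 0.0695 -0.3; 1 -0.098 -0.0493 0.0695 -0.3; 1 -0.098 -0.0493 0.0695 -0.3; 1 -0.098 -0.0493 0.0695 -0.3"}}

```text
time_s: 9.88
ee_pos: [0.5062, 0.0399, 0.1289]
tool_rot: [179.9, -0.1, 74.0]
ft_force: [0.6, -0.0, -0.2]
grip_width: 0.0212
```

```bash
python3 snap.py s8 scene top wrist; python3 - <<'E'
import cv2
t=cv2.imread('pics/s8_top.png');s=cv2.imread('pics/s8_scene.png')
cv2.imwrite('pics/s8_t.png',cv2.hconcat([cv2.resize(t[170:250,100:200],(400,320),interpolation=cv2.INTER_CUBIC),cv2.resize(s[200:280,290:390],(400,320),interpolation=cv2.INTER_CUBIC)]))
E
```

```text
9.8833 [0.50622294 0.03991391 0.12892483] [ 1.79869623e+02 -7.68135630e-02  7.40091642e+01] [ 0.63551739 -0.01940193 -0.21544795] 0.02120526064047136
```

View pics/s8_t.png

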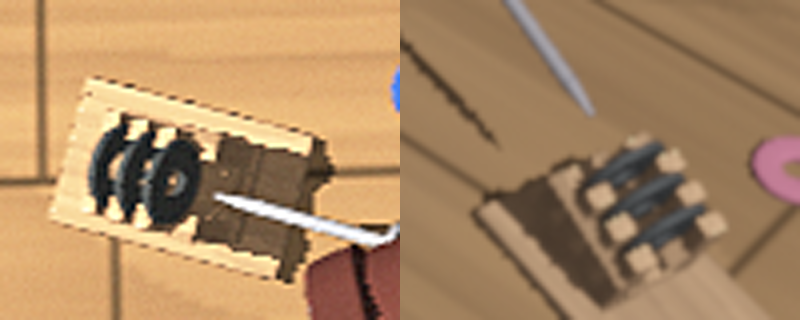

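View pics/s8_wrist.png

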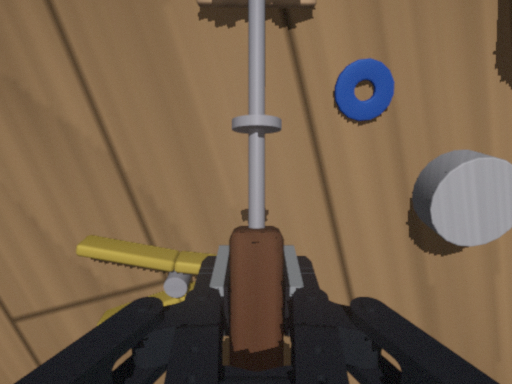

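```bash
python3 - <<'E'
import cv2
t=cv2.imread('pics/s8_top.png');s=cv2.imread('pics/s8_scene.png')
cv2.imwrite('pics/s8_a.png',cv2.resize(t[190:240,115:190],None,fx=10,fy=10,interpolation=cv2.INTER_CUBIC))
cv2.imwrite('pics/s8_b.png',cv2.resize(s[205:277,310:390],None,fx=8,fy=8,interpolation=cv2.INTER_CUBIC))
E
```

```text
(no output)
```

View pics/s8_a.png

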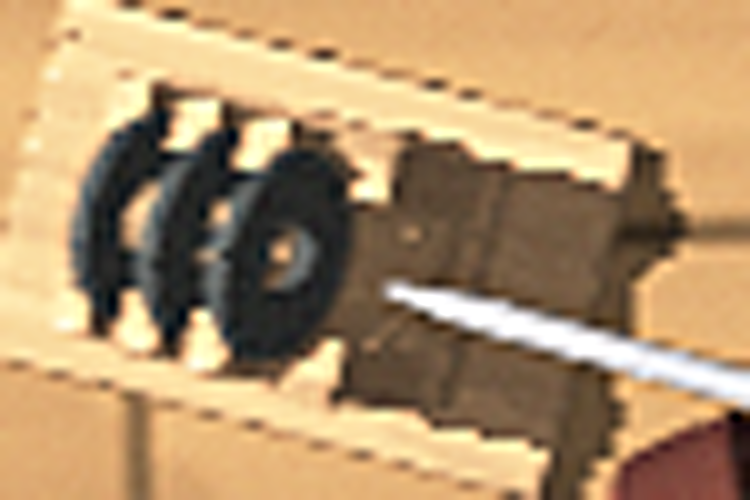

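View pics/s8_b.png

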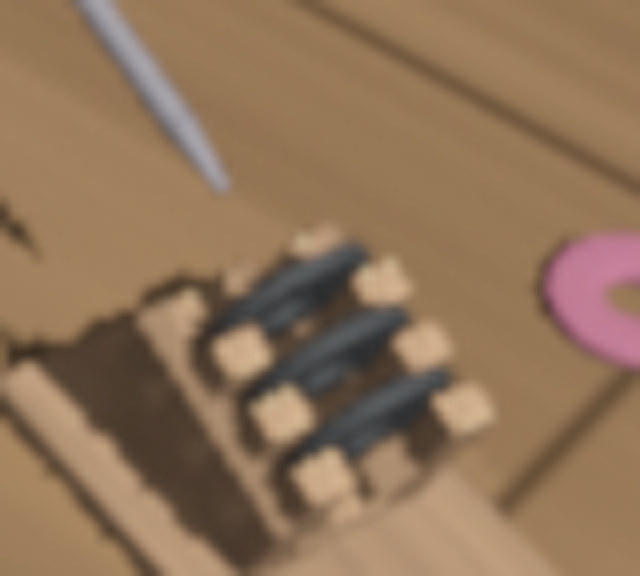

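```bash
python3 - <<'E'
from h import *
np.set_printoptions(precision=4,suppress=True)
T=vision.camera_params("top");S=vision.camera_params("scene")
pt=lambda x,y:((y+.5)/10-.5+190,(x+.5)/10-.5+115)
ps=lambda x,y:((y+.5)/8-.5+205,(x+.5)/8-.5+310)
tip=tri([(T,pt(388,290)),(S,ps(226,190))]);print("tip",tip)
# shaft second point top & scene: choose top point and intersect in scene along line
for s,a,b in [(-8,(235,242.5),(313,317)),(8,(165,220),(351.5,379)),(24,(105,206),(393,441))]:
    print(s,tri([(T,pt(*a)),(S,ps(*b))]), "expz",.058+.006-s*.001*.342)
# hole a uphill face center in top
print("hole a face",atz(T,pt(290,258),.0643), proj(T,atz(T,pt(290,258),.0643)))
# block base corners top image
# shaft direction in top: points
for q in [(388,290),(560,338),(740,388)]: print(pt(*q))
E
```

```text
tip (array([0.5489, 0.1894, 0.076 ]), [np.float64(3.699712012730766e-05), np.float64(3.699712012731469e-05)])
-8 (array([0.5587, 0.2206, 0.0659]), [np.float64(0.00020098060646965365), np.float64(0.00020098060646951427)]) expz 0.066736
8 (array([0.5636, 0.235 , 0.0609]), [np.float64(1.9018483962775125e-05), np.float64(1.9018483962796897e-05)]) expz 0.061264
24 (array([0.5666, 0.2486, 0.054 ]), [np.float64(0.00019382997528477256), np.float64(0.00019382997528477372)]) expz 0.055792
hole a face [0.5555 0.2104 0.0643] [[143.55 215.35]]
(218.55, 153.35)
(223.35, 170.55)
(228.35, 188.55)
```

```bash
python3 - <<'E'
import cv2
s=cv2.imread('pics/s8_scene.png')
cv2.imwrite('pics/s8_e.png',cv2.resize(s[150:240,270:350],None,fx=6,fy=6,interpolation=cv2.INTER_CUBIC))
E
```

```text
(no output)
```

View pics/s8_e.png

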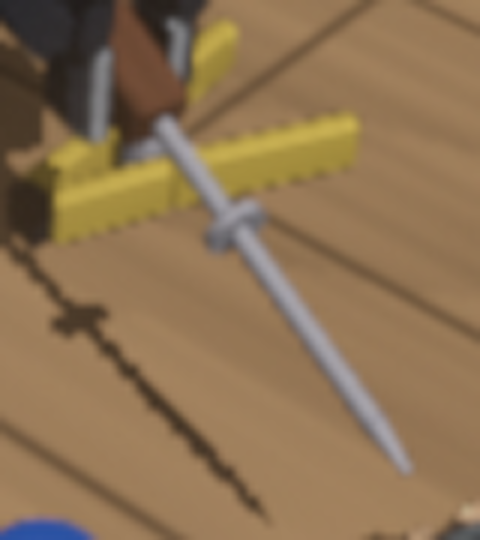

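```bash
python3 - <<'E'
from h import *
S=vision.camera_params("scene")
ps=lambda x,y:((y+.5)/6-.5+150,(x+.5)/6-.5+270)
for yaw in (73.4,73.9,74.4):
    u=np.array([np.cos(np.radians(yaw)),np.sin(np.radians(yaw))]);v=np.array([-u[1],u[0],0])
    t0=np.array([.5489,.1894,.076]);P=[]
    for q in [(407,470),(236,225),(165,122)]:
        C,d=ray(S,ps(*q)); k=((t0-C)@v)/(d@v); X=C+k*d; P.append(((X-t0)[:2]@u,X[2]))
    P=np.array(P); print(yaw,P.round(4).tolist(), "len",[np.hypot(*(P[i]-P[0])) for i in (1,2)],"down",[np.degrees(np.arctan2(P[i,1]-P[0,1],P[0,0]-P[i,0])) for i in (1,2)])
E
```

```text
73.4 [[-0.0011, 0.0761], [-0.0918, 0.1039], [-0.1322, 0.1168]] len [np.float64(0.09489657423622058), np.float64(0.13725041378341074)] down [np.float64(17.066376656662623), np.float64(17.253162601320376)]
73.9 [[-0.0011, 0.0761], [-0.0908, 0.105], [-0.1307, 0.1183]] len [np.float64(0.0942944209901846), np.float64(0.1362735898463226)] down [np.float64(17.863692143813093), np.float64(18.050488050684425)]
74.4 [[-0.0011, 0.0761], [-0.0899, 0.1061], [-0.1292, 0.1198]] len [np.float64(0.09372926673672735), np.float64(0.13535399059321013)] down [np.float64(18.65265744319999), np.float64(18.839373326476917)]
```

>>> {"fn": "move_arm", "kwargs": {"increments": "1 0 0.0005 0.003 0; 1 0 0.0005 0.006 0; 1 0.005 0.0005 0.0076 0; 1 0.01 0.0005 0.0092 0; 1 0.015 0.0005 0.0108 0; 1 0.015 0.0005 0.0108 0; 1 0.015 0.0005 0.0108 0"}}

```text
time_s: 10.62
ee_pos: [0.5096, 0.0545, 0.1169]
tool_rot: [-180.0, -0.0, 74.1]
ft_force: [-0.3, -0.2, -0.8]
grip_width: 0.0212
```

```bash
cat > ins.py <<'E'
import sys,cv2
t=sys.argv[1]
a=cv2.imread(f'pics/{t}_top.png');s=cv2.imread(f'pics/{t}_scene.png')
cv2.imwrite(f'pics/{t}_a.png',cv2.resize(a[190:240,115:190],None,fx=10,fy=10,interpolation=cv2.INTER_CUBIC))
cv2.imwrite(f'pics/{t}_b.png',cv2.resize(s[205:277,310:390],None,fx=8,fy=8,interpolation=cv2.INTER_CUBIC))
E
python3 snap.py s9 scene top; python3 ins.py s9
```

```text
10.6167 [0.50964894 0.05446913 0.11689074] [-1.79983289e+02 -1.56410212e-02  7.40670015e+01] [-0.30801508 -0.17582292 -0.75456923] 0.021155616597952388
```

View pics/s9_a.png

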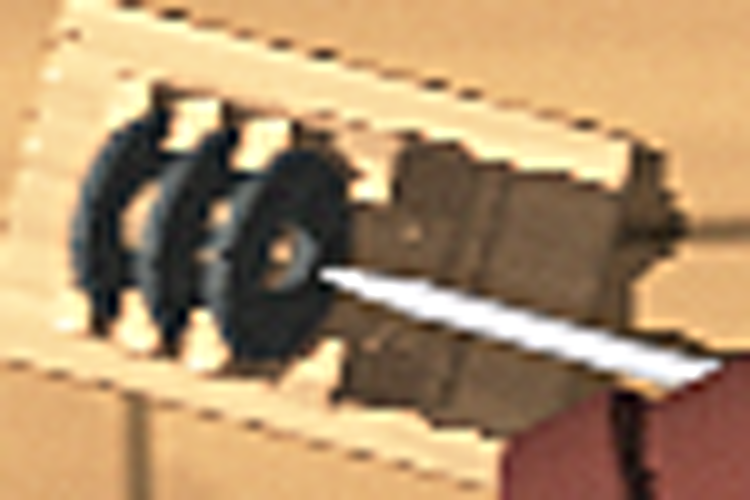

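View pics/s9_b.png

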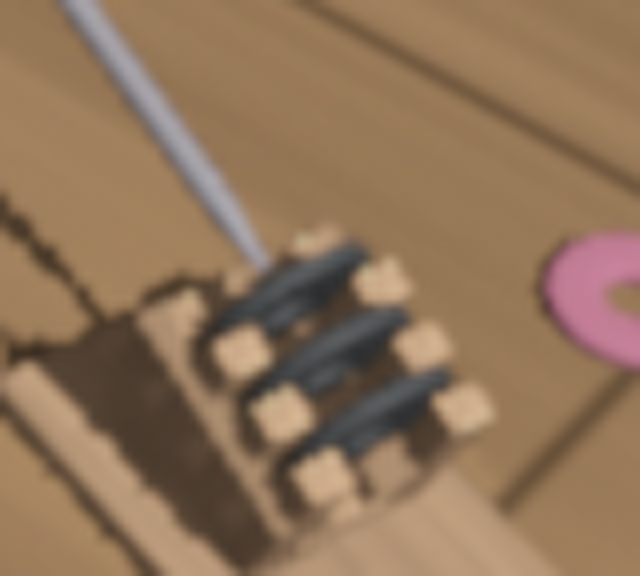

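```bash
python3 - <<'E'
from h import *
T=vision.camera_params("top");S=vision.camera_params("scene")
pt=lambda x,y:((y+.5)/10-.5+190,(x+.5)/10-.5+115)
A=np.array([.5564,.2123,.0635]);yaw=np.radians(73.8);u=np.array([np.cos(yaw),np.sin(yaw)]);v=np.array([-u[1],u[0]])
for z in (.063,.0645,.066):
    X=atz(T,pt(320,272),z)-A; print(z,X[:2]@u,X[:2]@v,X[2])
P=lambda du,dz,dv=0:np.r_[A[:2]+u*du+v*dv,A[2]+dz]
inv=lambda c:((c[:,0]+.5-115)*10-.5,(c[:,1]+.5-190)*10-.5)
invs=lambda c:((c[:,0]+.5-310)*8-.5,(c[:,1]+.5-205)*8-.5)
L=np.array([P(d,-.0055+(.015-d)*np.tan(np.radians(17.7))) for d in (-.06,-.03,-.01,0)])
print(np.array(inv(proj(T,L))).round(0).T.tolist()); print(np.array(invs(proj(S,L))).round(0).T.tolist())
n=np.array([.342,.94])*.021
W=np.array([P(.0150*k+n[0]+s*.94, -.0055*k+n[1]-s*.342) for k in(0,1,2) for s in(-.0025,.0025)])
print("washer tops scene",np.array(invs(proj(S,W))).round(0).T.tolist())
print("washer tops top",np.array(inv(proj(T,W))).round(0).T.tolist())
E
```

```text
0.063 -0.007976915999223236 0.0015093626424696456 -0.0004999999999999449
0.0645 -0.008315762667856231 0.0014217693111815467 0.0010000000000000009
0.066 -0.008654609336489193 0.0013341759798933415 0.0024999999999999467
[[568.0, 334.0], [423.0, 294.0], [329.0, 267.0], [282.0, 254.0]]
[[127.0, 75.0], [204.0, 186.0], [258.0, 263.0], [285.0, 302.0]]
washer tops scene [[311.0, 249.0], [324.0, 268.0], [353.0, 311.0], [366.0, 330.0], [395.0, 374.0], [409.0, 394.0]]
washer tops top [[229.0, 247.0], [207.0, 241.0], [159.0, 227.0], [138.0, 221.0], [91.0, 207.0], [69.0, 201.0]]
```

>>> {"fn": "move_arm", "kwargs": {"increments": "1 0.004 0.0007 0.0013 0; 1 0.008 0.0007 0.0026 0; 1 0.012 0.0007 0.0038 0; 1 0.016 0.0007 0.0051 0; 1 0.02 0.0007 0.0064 0; 1 0.02 0.0007 0.0064 0"}}

```text
time_s: 11.22
ee_pos: [0.5159, 0.0742, 0.1104]
tool_rot: [-180.0, -0.1, 74.1]
ft_force: [0.1, 0.1, -0.6]
grip_width: 0.0212
```

```bash
python3 snap.py s10 scene top wrist; python3 ins.py s10
```

```text
11.2167 [0.51592756 0.07419692 0.11040013] [-1.79985310e+02 -5.92296588e-02  7.40897244e+01] [ 0.08964907  0.05414113 -0.62399022] 0.021164173363545754
```

View pics/s10_a.png

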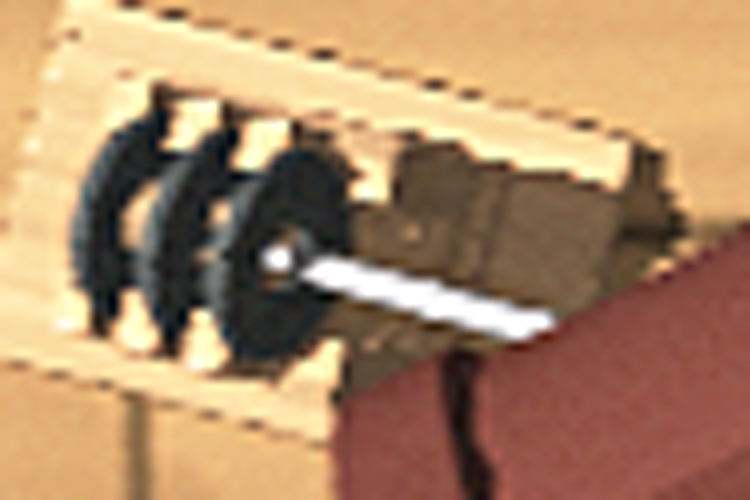

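View pics/s10_b.png

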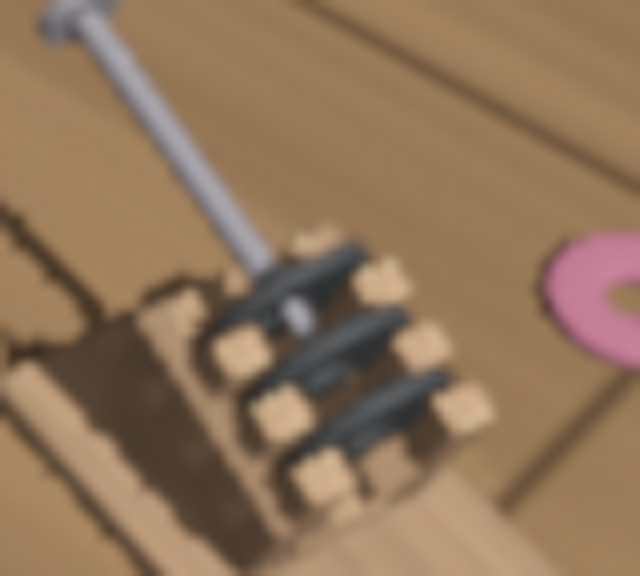

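View pics/s10_wrist.png

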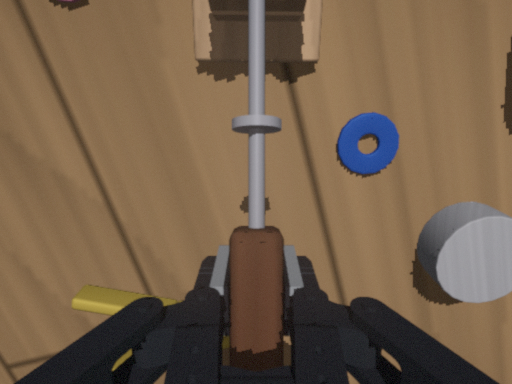

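>>> {"fn": "move_arm", "kwargs": {"increments": "1 0.004 0 0.0013 0; 1 0.008 0 0.0026 0; 1 0.012 0 0.0038 0; 1 0.016 0 0.0052 0; 1 0.018 0 0.0058 0; 1 0.018 0 0.0058 0"}}

```text
time_s: 11.87
ee_pos: [0.5208, 0.091, 0.1047]
tool_rot: [-180.0, -0.0, 74.1]
ft_force: [0.5, 0.6, -0.0]
grip_width: 0.0213
```

```bash
python3 snap.py s11 scene top wrist; python3 ins.py s11
```

```text
11.8667 [0.52079956 0.09100576 0.10466932] [-1.79984976e+02 -3.25738963e-02  7.40607942e+01] [ 0.54581103  0.58053141 -0.01265973] 0.02128228690075187
```

View pics/s11_b.png

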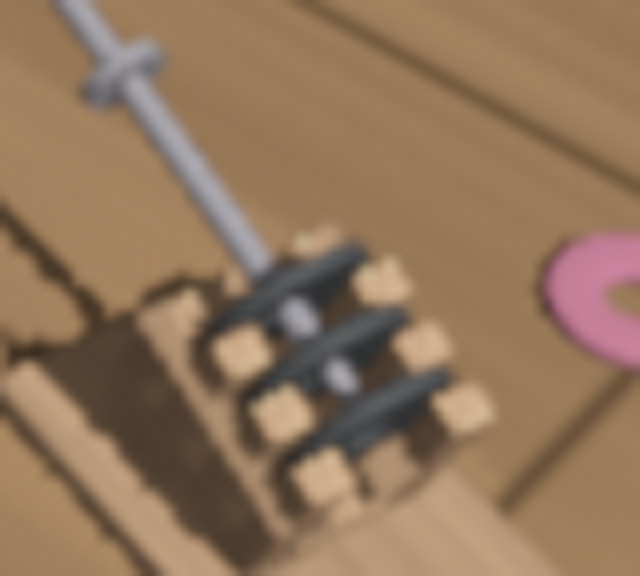

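View pics/s11_wrist.png

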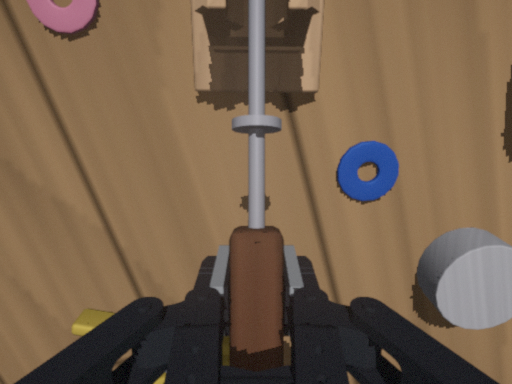

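Tip is through b with no contact force. Next is c.

>>> {"fn": "move_arm", "kwargs": {"increments": "1 0.004 0 0.0013 0; 1 0.008 0 0.0026 0; 1 0.012 0 0.0038 0; 1 0.016 0 0.0052 0; 1 0.018 0 0.0058 0; 1 0.018 0 0.0058 0"}}

```text
time_s: 12.52
ee_pos: [0.5258, 0.1083, 0.0988]
tool_rot: [-180.0, -0.0, 74.1]
ft_force: [0.6, 0.5, -0.8]
grip_width: 0.0213
```

```bash
python3 snap.py s12 scene wrist; python3 -c "
import cv2
s=cv2.imread('pics/s12_scene.png');w=cv2.imread('pics/s12_wrist.png')
cv2.imwrite('pics/s12_b.png',cv2.hconcat([cv2.resize(s[205:277,310:390],None,fx=5,fy=5,interpolation=cv2.INTER_CUBIC),cv2.resize(w[0:144,180:340],(400,360),interpolation=cv2.INTER_CUBIC)]))"
```

```text
12.5167 [0.52575978 0.10830906 0.09884579] [-1.79984525e+02 -3.24545357e-02  7.40612853e+01] [ 0.56158824  0.52755164 -0.79656885] 0.021269492505238727
```

View pics/s12_b.png

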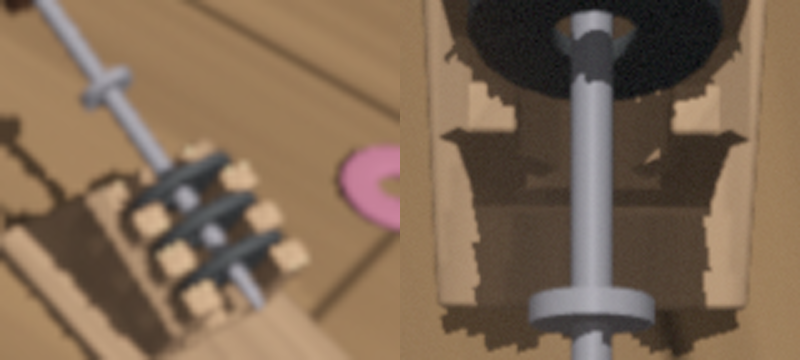

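>>> {"fn": "move_arm", "kwargs": {"increments": "1 0.005 0 0.0016 0; 1 0.01 0 0.0032 0; 1 0.015 0 0.0048 0; 1 0.02 0 0.0064 0; 1 0.025 0 0.008 0; 1 0.029 0 0.0093 0; 1 0.031 0 0.0099 0; 1 0.031 0 0.0099 0; 1 0.031 0 0.0099 0"}}

```text
time_s: 13.37
ee_pos: [0.5342, 0.1371, 0.0891]
tool_rot: [-180.0, 0.0, 74.0]
ft_force: [-0.8, -0.2, 0.4]
grip_width: 0.0214
```

```bash
python3 snap.py s13 scene wrist; python3 -c "
import cv2
s=cv2.imread('pics/s13_scene.png');w=cv2.imread('pics/s13_wrist.png')
cv2.imwrite('pics/s13_b.png',cv2.hconcat([cv2.resize(s[205:277,310:390],None,fx=5,fy=5,interpolation=cv2.INTER_CUBIC),cv2.resize(w[0:144,180:340],(400,360),interpolation=cv2.INTER_CUBIC)]))"
```

```text
13.3667 [0.53423456 0.13710891 0.08906986] [-1.79991883e+02  1.29684577e-02  7.39958129e+01] [-0.77175957 -0.24213392  0.44918878] 0.021352964778065017
```

View pics/s13_b.png

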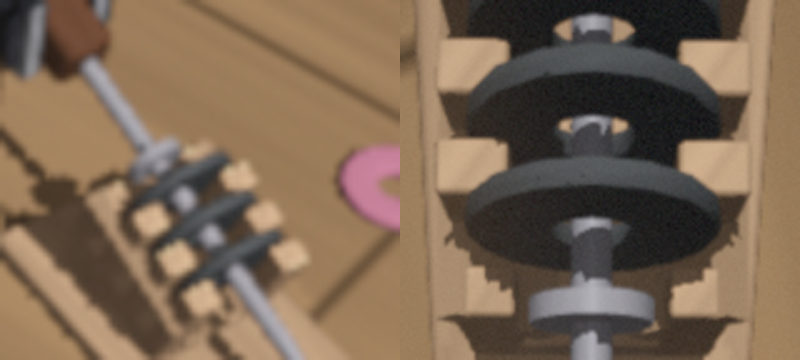

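>>> {"fn": "move_arm", "kwargs": {"increments": "1 0.001 0 0.0003 0; 1 0.002 0 0.0006 0; 1 0.003 0 0.001 0; 1 0.004 0 0.0013 0; 1 0.005 0 0.0016 0; 1 0.005 0 0.0016 0; 1 0.005 0 0.0016 0"}}

```text
time_s: 14.05
ee_pos: [0.5357, 0.142, 0.0875]
tool_rot: [-180.0, -0.0, 74.0]
ft_force: [-0.0, 0.3, -0.8]
grip_width: 0.0213
```

```bash
python3 snap.py s14 scene wrist; python3 -c "
import cv2
s=cv2.imread('pics/s14_scene.png');w=cv2.imread('pics/s14_wrist.png')
cv2.imwrite('pics/s14_b.png',cv2.hconcat([cv2.resize(s[205:277,310:390],None,fx=5,fy=5,interpolation=cv2.INTER_CUBIC),cv2.resize(w[0:144,180:340],(400,360),interpolation=cv2.INTER_CUBIC)]))"
```

```text
14.05 [0.53565241 0.14203796 0.08750573] [-1.79995216e+02 -4.37244781e-03  7.39959343e+01] [-0.01499482  0.29681208 -0.8283595 ] 0.021268691642092358
```

View pics/s14_b.png

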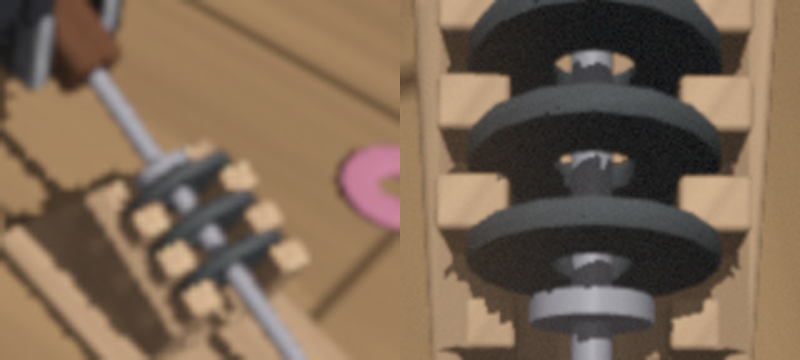

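>>> {"fn": "move_arm", "kwargs": {"increments": "1 0.001 0 0.0003 0; 1 0.0015 0 0.0005 0; 1 0.002 0 0.0006 0; 1 0.002 0 0.0006 0"}}

```text
time_s: 14.48
ee_pos: [0.5362, 0.144, 0.0869]
tool_rot: [-180.0, -0.0, 74.0]
ft_force: [0.6, -0.2, -0.3]
grip_width: 0.0212
```

>>> {"fn": "move_arm", "kwargs": {"increments": "1 0.001 0 0.0003 0; 1 0.001 0 0.0003 0; 1 0.001 0 0.0003 0"}}

```text
time_s: 14.73
ee_pos: [0.5365, 0.1449, 0.0866]
tool_rot: [-180.0, -0.0, 74.0]
ft_force: [0.1, 0.0, -1.5]
grip_width: 0.0209
```

>>> {"fn": "move_arm", "kwargs": {"increments": "1 0.0007 0 0.0002 0; 1 0.0007 0 0.0002 0; 1 0.0007 0 0.0002 0"}}

```text
time_s: 14.98
ee_pos: [0.5366, 0.1451, 0.0864]
tool_rot: [-180.0, 0.0, 74.0]
ft_force: [0.4, -0.6, -0.2]
grip_width: 0.0212
```

>>> {"fn": "move_arm", "kwargs": {"increments": "1 0.001 0 0.0003 0; 1 0.001 0 0.0003 0; 1 0.001 0 0.0003 0"}}

```text
time_s: 15.23
ee_pos: [0.5366, 0.1452, 0.0863]
tool_rot: [-180.0, 0.1, 73.9]
ft_force: [-1.6, -3.7, 4.0]
grip_width: 0.0212
```

```bash
python3 snap.py s15 scene wrist; python3 -c "
import cv2
s=cv2.imread('pics/s15_scene.png');w=cv2.imread('pics/s15_wrist.png')
cv2.imwrite('pics/s15_b.png',cv2.hconcat([cv2.resize(s[205:277,310:390],None,fx=5,fy=5,interpolation=cv2.INTER_CUBIC),cv2.resize(w[0:144,180:340],(400,360),interpolation=cv2.INTER_CUBIC)]))"
```

```text
15.2333 [0.53663979 0.1452265  0.08626399] [-1.79975510e+02  1.16054096e-01  7.39455279e+01] [-1.56387476 -3.70907671  4.03746069] 0.021232815184719353
```

View pics/s15_b.png

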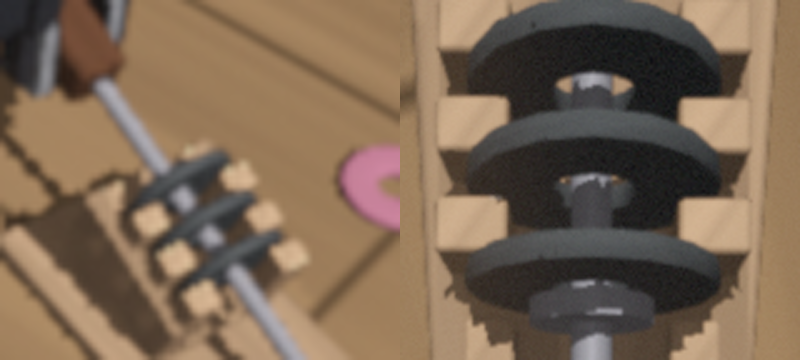

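>>> {"fn": "move_arm", "kwargs": {"increments": "1 0 0 0 0; 1 0 0 0 0"}}

```text
time_s: 15.5
ee_pos: [0.5367, 0.1452, 0.0862]
tool_rot: [-180.0, 0.1, 73.9]
ft_force: [-2.0, -4.5, 4.3]
grip_width: 0.0213
```

>>> {"fn": "move_arm", "kwargs": {"increments": "1 -0.001 0 -0.0003 0; 1 -0.0025 0 -0.0008 0; 1 -0.0025 0 -0.0008 0", "squeeze": 20}}

```text
time_s: 15.75
ee_pos: [0.5367, 0.1452, 0.087]
tool_rot: [180.0, -0.1, 74.0]
ft_force: [-1.2, -0.4, -0.4]
grip_width: 0.0212
```

>>> {"fn": "move_arm", "kwargs": {"increments": "1 0 0 0.002 0; 1 -0.001 0 0.004 0; 1 -0.0015 0 0.006 0; 1 -0.002 0 0.008 0; 1 -0.0025 0 0.01 0; 1 -0.0025 0 0.01 0"}}

```text
time_s: 16.25
ee_pos: [0.5363, 0.1423, 0.0781]
tool_rot: [179.9, -0.1, 74.0]
ft_force: [-2.6, -2.0, 8.9]
grip_width: 0.0212
```

```bash
python3 snap.py s16 scene wrist; python3 -c "
import cv2
s=cv2.imread('pics/s16_scene.png');w=cv2.imread('pics/s16_wrist.png')
cv2.imwrite('pics/s16_b.png',cv2.hconcat([cv2.resize(s[205:277,310:390],None,fx=5,fy=5,interpolation=cv2.INTER_CUBIC),cv2.resize(w[0:144,180:340],(400,360),interpolation=cv2.INTER_CUBIC)]))"
```

```text
16.25 [0.53629791 0.1423387  0.07807296] [ 1.79893911e+02 -1.11307136e-01  7.40077363e+01] [-2.57677911 -2.03407758  8.91586295] 0.021222265178940495
```

View pics/s16_b.png

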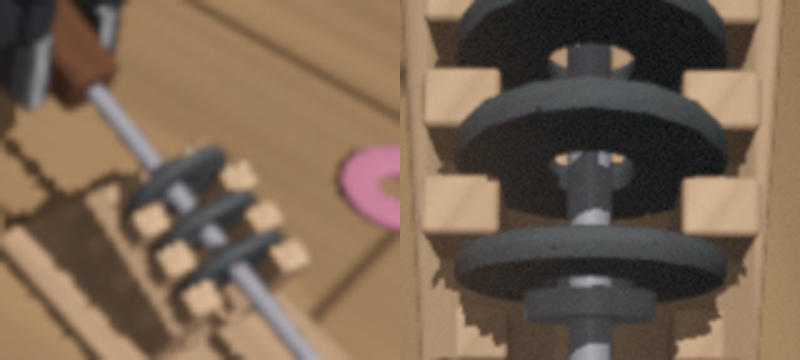

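```bash
cat > th.py <<'E'
from h import *
import sys
S=vision.camera_params("scene")
def th(p1,p2,k,ox,oy,tcp,yaw=74.0):
    ps=lambda x,y:((y+.5)/k-.5+oy,(x+.5)/k-.5+ox)
    u=np.array([np.cos(np.radians(yaw)),np.sin(np.radians(yaw))]);v=np.array([-u[1],u[0],0]);t0=np.array([*tcp,0]);P=[]
    for q in (p1,p2):
        C,d=ray(S,ps(*q));kk=((t0-C)@v)/(d@v);X=C+kk*d;P.append(((X-t0)[:2]@u,X[2]))
    P=np.array(P);print(P.round(4).tolist(),np.degrees(np.arctan2(P[0,1]-P[1,1],P[1,0]-P[0,0])))
E
python3 -c "
from th import *
th((100,88),(297,355),5,310,205,(.5366,.1452))
th((97,92),(312,355),5,310,205,(.5363,.1423))
import cv2
for t in ('s15','s16'):
    s=cv2.imread(f'pics/{t}_scene.png');cv2.imwrite(f'pics/{t}_f.png',cv2.resize(s[215:305,310:400],None,fx=6,fy=6,interpolation=cv2.INTER_CUBIC))
"
```

```text
[[0.0235, 0.0721], [0.1367, 0.042]] 14.896034474700963
[[0.0256, 0.0698], [0.146, 0.0493]] 9.665788224746624
```

View pics/s16_f.png

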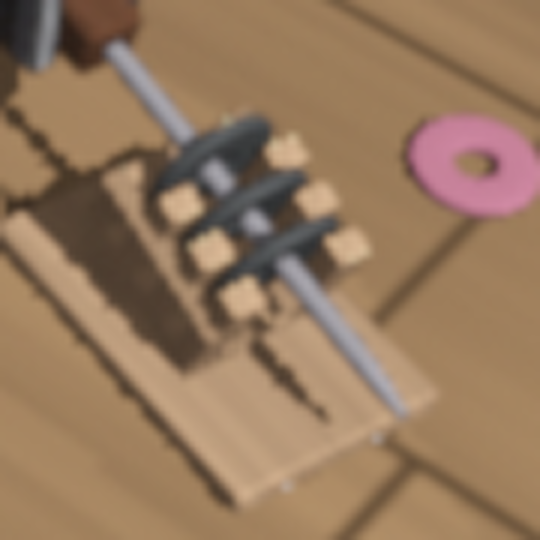

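>>> {"fn": "move_arm", "kwargs": {"increments": "1 -0.001 0 0.0015 0; 1 -0.0015 0 0.003 0; 1 -0.002 0 0.0045 0; 1 -0.002 0 0.006 0; 1 -0.002 0 0.006 0"}}

```text
time_s: 16.77
ee_pos: [0.536, 0.1408, 0.0723]
tool_rot: [179.9, -0.2, 74.0]
ft_force: [-2.8, -2.3, 9.5]
grip_width: 0.0209
```

```bash
python3 snap.py s17 scene wrist; python3 -c "
import cv2
s=cv2.imread('pics/s17_scene.png');w=cv2.imread('pics/s17_wrist.png')
cv2.imwrite('pics/s17_b.png',cv2.hconcat([cv2.resize(s[215:305,310:400],None,fx=4,fy=4,interpolation=cv2.INTER_CUBIC),cv2.resize(w[0:144,180:340],(400,360),interpolation=cv2.INTER_CUBIC)]))"
```

```text
16.7667 [0.53600137 0.14083999 0.07226496] [ 1.79865814e+02 -1.56985994e-01  7.40225144e+01] [-2.75456135 -2.30962525  9.47055617] 0.0208671312278827
```

View pics/s17_b.png

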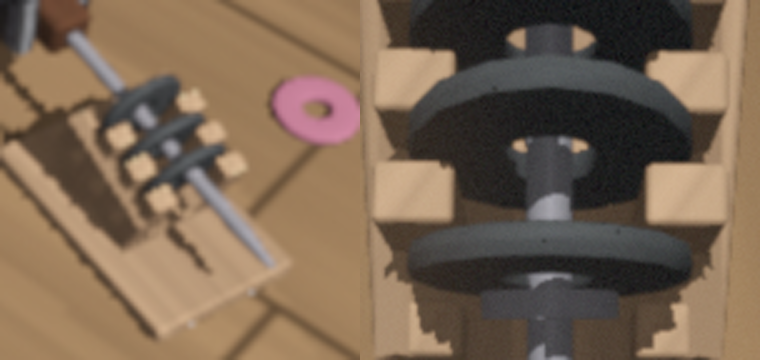

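```bash
python3 -c "
from th import *
th((113/1.,46),(404,414),6,310,215,(.5363,.1423))
th((73,38),(272,264),4,310,215,(.536,.1408))
"
```

```text
[[0.0238, 0.0701], [0.1596, 0.043]] 11.311195172693903
[[0.0248, 0.0649], [0.161, 0.0509]] 5.87080505315218
```

>>> {"fn": "move_arm", "kwargs": {"increments": "1 -0.0005 0 0.0015 0; 1 -0.0005 0 0.003 0; 1 -0.0005 0 0.005 0; 1 -0.0005 0 0.005 0; 1 -0.0005 0 0.005 0"}}

```text
time_s: 17.28
ee_pos: [0.5358, 0.1399, 0.0671]
tool_rot: [179.9, -0.1, 74.0]
ft_force: [-1.7, -2.5, 8.6]
grip_width: 0.0213
```

>>> {"fn": "move_arm", "kwargs": {"increments": "1 0 0 0 0; 1 0 0 0 0; 1 0 0 -0.003 0; 1 0 0 -0.006 0; 1 0 0 -0.009 0; 1 0 0 -0.012 0; 1 0 0 -0.012 0", "squeeze": 80}}

```text
time_s: 17.87
ee_pos: [0.5349, 0.1395, 0.0781]
tool_rot: [-180.0, -0.0, 74.0]
ft_force: [0.3, 1.5, -2.5]
grip_width: 0.0212
```

```bash
python3 snap.py s18 scene wrist; python3 -c "
import cv2
s=cv2.imread('pics/s18_scene.png');w=cv2.imread('pics/s18_wrist.png')
cv2.imwrite('pics/s18_b.png',cv2.hconcat([cv2.resize(s[215:305,310:400],None,fx=4,fy=4,interpolation=cv2.INTER_CUBIC),cv2.resize(w[0:144,180:340],(400,360),interpolation=cv2.INTER_CUBIC)]))"
```

```text
17.8667 [0.53487989 0.13954779 0.07813266] [-1.79998826e+02 -2.59093949e-02  7.40099146e+01] [ 0.34784423  1.48610131 -2.4503879 ] 0.0212181822012326
```

View pics/s18_b.png

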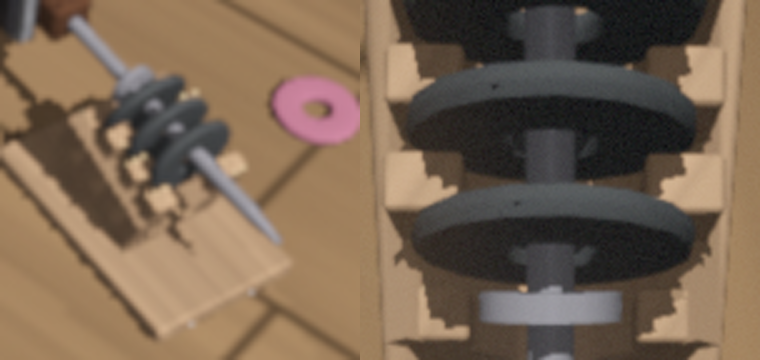

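>>> {"fn": "move_arm", "kwargs": {"increments": "1 0.0015 0 -0.004 0; 1 0.003 0 -0.008 0; 1 0.0045 0 -0.012 0; 1 0.006 0 -0.016 0; 1 0.0075 0 -0.02 0; 1 0.009 0 -0.024 0; 1 0.0105 0 -0.028 0; 1 0.0105 0 -0.033 0; 1 0.0105 0 -0.038 0; 1 0.0105 0 -0.043 0; 1 0.0105 0 -0.048 0; 1 0.0105 0 -0.048 0"}}

```text
time_s: 18.97
ee_pos: [0.5385, 0.1495, 0.1272]
tool_rot: [179.9, -0.1, 74.0]
ft_force: [-0.3, 0.3, -2.1]
grip_width: 0.0209
```

```bash
python3 snap.py s19 scene wrist; python3 -c "
import cv2
s=cv2.imread('pics/s19_scene.png');w=cv2.imread('pics/s19_wrist.png')
cv2.imwrite('pics/s19_b.png',cv2.hconcat([cv2.resize(s[190:290,300:400],(400,400),interpolation=cv2.INTER_CUBIC),cv2.resize(w[0:160,180:340],(400,400),interpolation=cv2.INTER_CUBIC)]))"
```

```text
18.9667 [0.53848888 0.14947439 0.12717819] [ 1.79891155e+02 -7.52539289e-02  7.39720061e+01] [-0.25275502  0.31319    -2.07000741] 0.020943058380086414
```

View pics/s19_b.png

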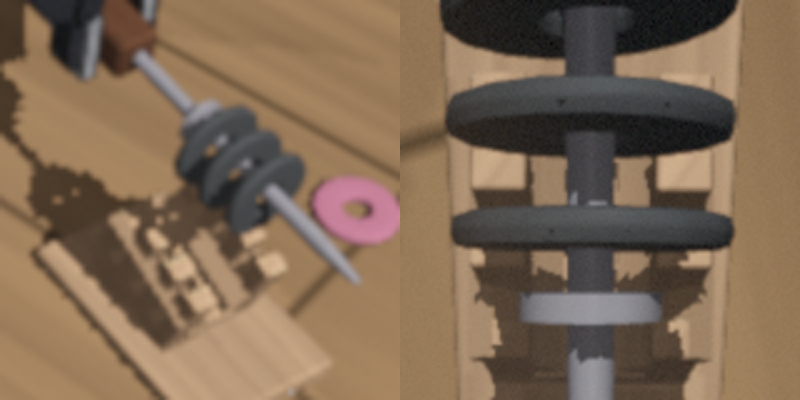

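>>> {"fn": "move_arm", "kwargs": {"increments": "1 0 0 -0.005 0; 1 0 0 -0.015 0; 1 0 0 -0.028 0; 1 0 0 -0.042 0; 1 0 0 -0.056 0; 1 0 0 -0.066 0; 1 0 0 -0.072 0; 1 0 0 -0.074 0; 1 0 0 -0.074 0; 1 0 0 -0.074 0"}}

```text
time_s: 19.9
ee_pos: [0.5374, 0.1491, 0.1994]
tool_rot: [-179.9, 0.0, 74.0]
ft_force: [0.2, -0.3, -2.4]
grip_width: 0.0207
```

>>> {"fn": "move_arm", "kwargs": {"increments": "1 -0.0038 0.0012 0 1; 1 -0.0115 0.0037 0 3; 1 -0.023 0.0074 0 6; 1 -0.038 0.0123 0 10; 1 -0.053 0.0171 0 14; 1 -0.068 0.022 0 18; 1 -0.083 0.0268 0 22; 1 -0.098 0.0316 0 26; 1 -0.113 0.0365 0 30; 1 -0.128 0.0413 0 34; 1 -0.143 0.0462 0 38; 1 -0.158 0.051 0 42; 1 -0.173 0.0559 0 46; 1 -0.188 0.0607 0 49; 1 -0.2 0.0646 0 51; 1 -0.208 0.0672 0 52; 1 -0.21 0.0678 0 52; 1 -0.21 0.0678 0 52"}}

```text
time_s: 21.4
ee_pos: [0.5449, -0.0719, 0.1998]
tool_rot: [-180.0, 0.0, 21.9]
ft_force: [-0.6, 0.7, -2.6]
grip_width: 0.0209
```

```bash
python3 snap.py s20 scene top; python3 -c "
import cv2
s=cv2.imread('pics/s20_scene.png');w=cv2.imread('pics/s20_top.png')
cv2.imwrite('pics/s20_b.png',cv2.hconcat([s[:300,100:400],w[60:360,100:400]]))"
```

```text
21.4 [ 0.54493372 -0.07190096  0.19984544] [-1.79986325e+02  7.74725378e-03  2.19249319e+01] [-0.64113957  0.66984242 -2.62897119] 0.02089079826850461
```

View pics/s20_b.png

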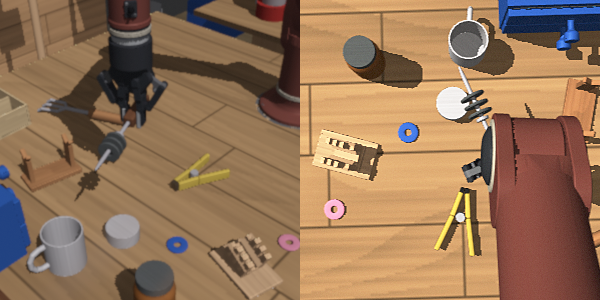

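>>> {"fn": "move_arm", "kwargs": {"increments": "1 -0.0014 0.0038 0 1; 1 -0.0041 0.0115 0 3; 1 -0.0082 0.023 0 6; 1 -0.0136 0.038 0 10; 1 -0.019 0.053 0 14; 1 -0.0244 0.068 0 18; 1 -0.0298 0.083 0 22; 1 -0.0352 0.098 0 26; 1 -0.0406 0.113 0 29; 1 -0.046 0.128 0 31.5; 1 -0.0502 0.14 0 33; 1 -0.0535 0.149 0 34; 1 -0.0552 0.1536 0 34.1; 1 -0.0552 0.1536 0 34.1; 1 -0.0552 0.1536 0 34.1; 1 -0.0552 0.1536 0 34.1"}}

```text
time_s: 22.83
ee_pos: [0.5516, -0.2329, 0.1998]
tool_rot: [-179.9, 0.0, -12.0]
ft_force: [-0.8, -0.5, -2.5]
grip_width: 0.021
```

```bash
python3 snap.py s21 scene top wrist; python3 -c "
import cv2
s=cv2.imread('pics/s21_scene.png');w=cv2.imread('pics/s21_top.png')
cv2.imwrite('pics/s21_b.png',cv2.hconcat([cv2.resize(s[90:210,90:230],None,fx=3,fy=3,interpolation=cv2.INTER_CUBIC),cv2.resize(w[110:230,340:440],None,fx=3,fy=3,interpolation=cv2.INTER_CUBIC)]))"
```

```text
22.8333 [ 0.55160591 -0.23287761  0.19980621] [-1.79914652e+02  2.55411665e-02 -1.19991536e+01] [-0.78814833 -0.4504382  -2.51362215] 0.02102462342690443
```

View pics/s21_b.png

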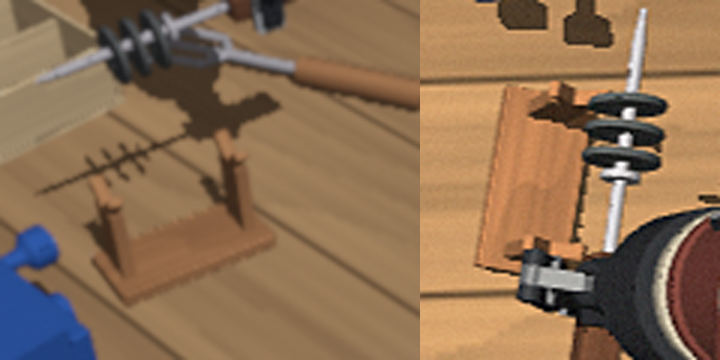

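View pics/s21_wrist.png

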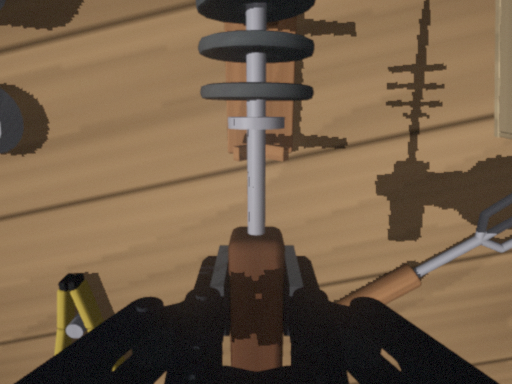

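```bash
python3 -c "
from h import *
S=vision.camera_params('scene');T=vision.camera_params('top')
a=tri([(S,(116.3,102.3)),(T,(113.2,413.8))]);print(a)
t=np.array([.5516,-.2329]);print(np.hypot(*(a[0][:2]-t)),np.degrees(np.arctan2(*(a[0][:2]-t)[::-1])),.1998-a[0][2])
"
python3 -c "
import cv2
s=cv2.imread('pics/s21_scene.png');cv2.imwrite('pics/s21_c.png',cv2.resize(s[80:130,95:190],None,fx=8,fy=8,interpolation=cv2.INTER_CUBIC))"
```

```text
(array([ 0.70878238, -0.26632467,  0.18612462]), [np.float64(0.0002367175226622455), np.float64(0.00023671752266211273)])
0.1606969471150501 -12.005066382425193 0.01367537735082991
```

View pics/s21_c.png

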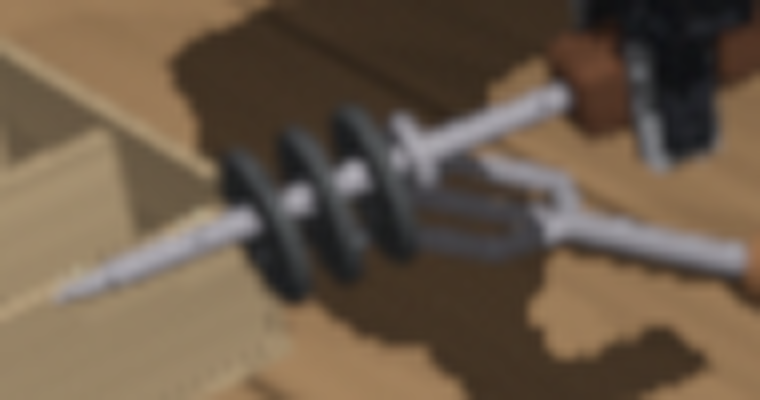

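>>> {"fn": "move_arm", "kwargs": {"increments": "1 0 0.0015 0.005 0; 1 0.0002 0.003 0.015 0; 1 0.0002 0.003 0.03 0; 1 0.0002 0.003 0.045 0; 1 0.0002 0.003 0.06 0; 1 0.0002 0.003 0.075 0; 1 0.0002 0.003 0.088 0; 1 0.0002 0.003 0.095 0; 1 0.0002 0.003 0.098 0; 1 0.0002 0.003 0.098 0; 1 0.0002 0.003 0.098 0"}}

```text
time_s: 23.9
ee_pos: [0.5513, -0.2375, 0.1022]
tool_rot: [180.0, -0.0, -12.1]
ft_force: [0.3, -0.7, -1.8]
grip_width: 0.0209
```

```bash
python3 snap.py s22 scene top wrist; python3 -c "
import cv2
s=cv2.imread('pics/s22_scene.png');w=cv2.imread('pics/s22_top.png')
cv2.imwrite('pics/s22_b.png',cv2.hconcat([cv2.resize(s[110:200,95:215],None,fx=4,fy=4,interpolation=cv2.INTER_CUBIC),cv2.resize(w[120:210,355:435],None,fx=4,fy=4,interpolation=cv2.INTER_CUBIC)]))"
```

```text
23.9 [ 0.55126955 -0.23752064  0.10219433] [ 1.79990249e+02 -4.58703476e-02 -1.21148533e+01] [ 0.25178592 -0.68694612 -1.78835456] 0.020870363926428968
```

View pics/s22_b.png

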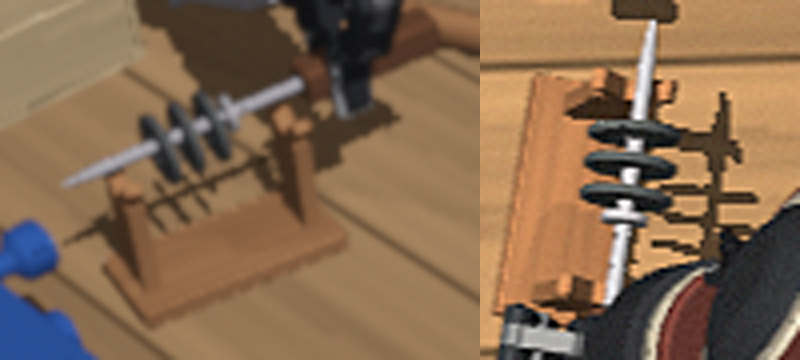

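View pics/s22_wrist.png

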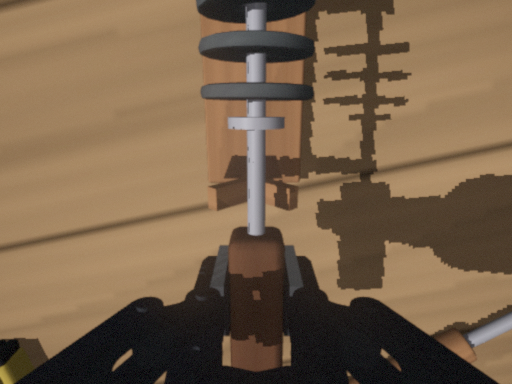

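>>> {"fn": "move_arm", "kwargs": {"increments": "1 0 -0.0015 0.004 0; 1 0 -0.0015 0.008 0; 1 0 -0.0015 0.011 0; 1 0 -0.0015 0.013 0; 1 0 -0.0015 0.013 0", "squeeze": 40}}

```text
time_s: 24.47
ee_pos: [0.5508, -0.2357, 0.0882]
tool_rot: [-180.0, 0.1, -12.1]
ft_force: [-0.2, 0.1, -2.2]
grip_width: 0.0206
```

>>> {"fn": "move_arm", "kwargs": {"increments": "1 0 0 0.001 0; 1 0 0 0.002 0; 1 0 0 0.003 0; 1 0 0 0.004 0; 1 0 0 0.004 0", "squeeze": 20}}

```text
time_s: 24.88
ee_pos: [0.5516, -0.236, 0.0856]
tool_rot: [180.0, -0.1, -12.1]
ft_force: [-2.0, 0.5, 3.6]
grip_width: 0.0209
```

>>> {"fn": "move_arm", "kwargs": {"increments": "1 0 0 0.001 0; 1 0 0 0.002 0; 1 0 0 0.003 0; 1 0 0 0.003 0"}}

```text
time_s: 25.22
ee_pos: [0.5518, -0.236, 0.0824]
tool_rot: [180.0, -0.1, -12.1]
ft_force: [-2.0, 0.9, 3.6]
grip_width: 0.0209
```

```bash
python3 snap.py s23 scene top wrist; python3 -c "
import cv2
s=cv2.imread('pics/s23_scene.png');w=cv2.imread('pics/s23_wrist.png')
cv2.imwrite('pics/s23_b.png',cv2.hconcat([cv2.resize(s[110:200,95:215],None,fx=4,fy=4,interpolation=cv2.INTER_CUBIC),cv2.resize(w[0:240,150:363],(320,360),interpolation=cv2.INTER_CUBIC)]))"
```

```text
25.2167 [ 0.55182144 -0.23604973  0.08236541] [ 1.79988529e+02 -1.03558845e-01 -1.21147861e+01] [-2.04294478  0.89100159  3.6343316 ] 0.02087651389663982
```

View pics/s23_b.png

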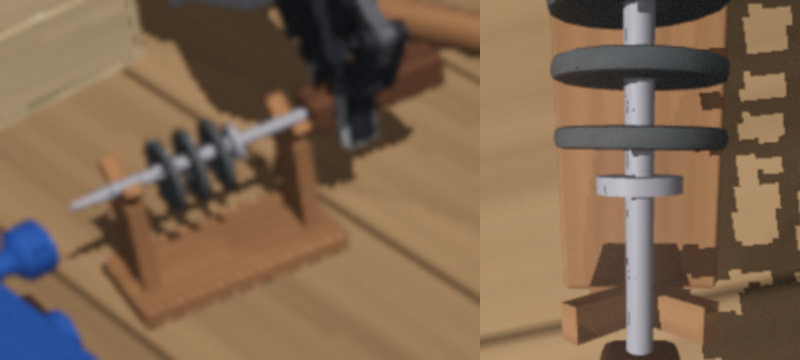

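>>> {"fn": "move_arm", "kwargs": {"increments": "1 0 0 0.001 0; 1 0 0 0.001 0; 0.6 0 0 0.001 0; 0.2 0 0 0.001 0; -0.4 0 0 0.001 0; -1 0 0 0.001 0; -1 0 0 0.001 0; -1 0 0 0.001 0; -1 0 0 0.001 0; -1 0 0 0.001 0; -1 0 0 0.001 0"}}

```text
time_s: 26.28
ee_pos: [0.5512, -0.2359, 0.0808]
tool_rot: [-180.0, 0.0, -12.1]
ft_force: [1.6, -0.7, 0.4]
grip_width: 0.0854
```

```bash
python3 snap.py s24 scene wrist; python3 -c "
import cv2
s=cv2.imread('pics/s24_scene.png');w=cv2.imread('pics/s24_wrist.png')
cv2.imwrite('pics/s24_b.png',cv2.hconcat([cv2.resize(s[110:200,95:215],None,fx=3,fy=3,interpolation=cv2.INTER_CUBIC)[:270],cv2.resize(w,(360,270))]))"
```

```text
26.2833 [ 0.5512127  -0.2358548   0.08084948] [-1.79996374e+02  6.33339841e-03 -1.21158667e+01] [ 1.55592829 -0.74318662  0.43100747] 0.08544677498499902
```

View pics/s24_b.png

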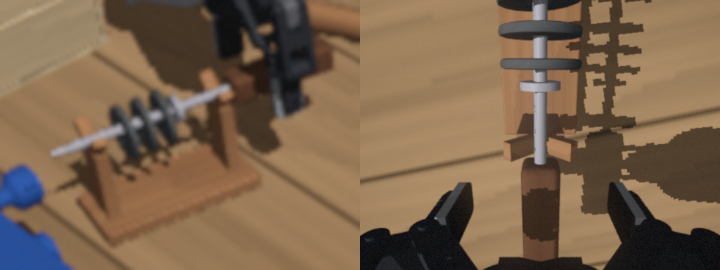

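>>> {"fn": "move_arm", "kwargs": {"increments": "-1 0 0 -0.01 0; -1 0 0 -0.03 0; -1 0 0 -0.06 0; -1 0 0 -0.1 0; -1 0 0 -0.14 0; -1 -0.06 0 -0.15 0; -1 -0.1 0 -0.15 0; -1 -0.1 0 -0.15 0; -1 -0.1 0 -0.15 0"}}

```text
time_s: 27.13
ee_pos: [0.4488, -0.2145, 0.2324]
tool_rot: [-180.0, 0.1, -12.3]
ft_force: [0.3, -0.1, -0.5]
grip_width: 0.0854
```

```bash
python3 snap.py s25 scene top wrist; python3 -c "
import cv2
s=cv2.imread('pics/s25_scene.png');w=cv2.imread('pics/s25_top.png')
cv2.imwrite('pics/s25_b.png',cv2.hconcat([cv2.resize(s[100:200,95:215],None,fx=4,fy=4,interpolation=cv2.INTER_CUBIC)[:400],cv2.resize(w[120:220,355:435],None,fx=4,fy=4,interpolation=cv2.INTER_CUBIC)]))
a=cv2.imread('pics/scene0.png')
cv2.imwrite('pics/s25_d.png',cv2.hconcat([cv2.absdiff(a,s)[100:400,60:400],s[100:400,60:400]]))"
```

```text
27.1333 [ 0.44877403 -0.21445094  0.23236446] [-1.79980333e+02  1.44294020e-01 -1.22687972e+01] [ 0.25136205 -0.08306362 -0.45674192] 0.08542622800308992
```

View pics/s25_b.png

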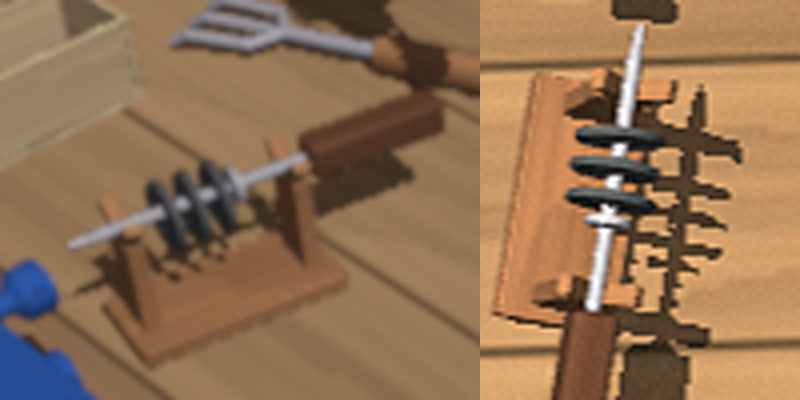

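View pics/s25_d.png

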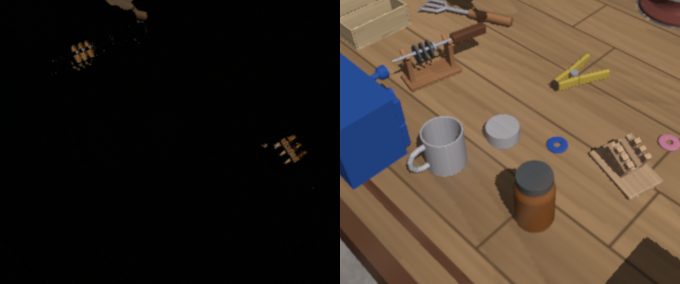

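View pics/s25_wrist.png

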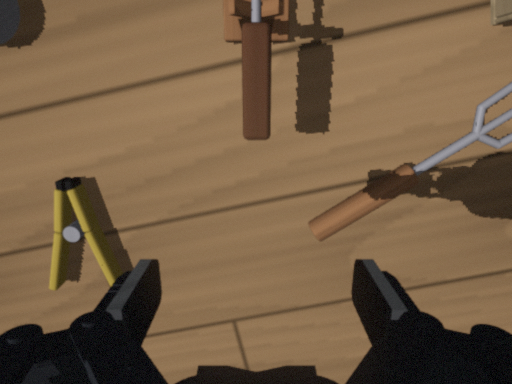

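```bash
python3 -c "
from rig import env
print(env.hand_in())"
```

```text
the job is handed in; nothing more can be done
None
```

I threaded the skewer through all three washers, lifted them out together, laid the loaded skewer back in both V posts and handed the job in at about 27 s. The hand-in gives no verdict, so what follows is from my own readings and pictures.

- **Tilting the skewer:** the tool can only point straight down, so I set the slope in the grip. With a 20 N grip I pressed the handle's rear on the top edge of the near post until the tip pointed about 18° down (the row slopes 20°).
- **Threading:** the tip went through a, b and c without touching. At the end the collar pressed on washer a with roughly 5–6 N along the axis, held for about 0.25 s.
- **Lifting out:** I levelled the skewer to about 3° tip-down while it was still in the block, pushing down on it with up to 9.5 N. Then I lifted with an 80 N grip. The tool force rose by about the weight of three washers.
- **Last checks:** against the first scene picture, only the washers and the gripper's shadow differ. The skewer lies as it did before, and the block, mug, jar and tin show no change. The last washer hangs at about x = 124 mm (limit 140 mm), clear of the far post, and the open gripper is well clear.
- **Measurements that disagreed:** positions from the wrist camera and the two fixed cameras differed by about 2 mm. The tilt came out between 15° and 20° depending on the method. Neither mattered in the end.

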